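# Pull the locating pin from the deep slot with sprung tongs

### The job

Take the sprung tongs from their stand and use them to grip the small locating pin by its head at the bottom of the deep slot in the printed block; squeeze firmly enough to draw it out of its spring-loaded seat, but not so hard that the head is marked, and do not ram the tongs into the block. Lower the pin into the open tray with the tongs (set it down, do not drop it), then stand the tongs back upright in their stand. Touch the pin only with the tongs and leave the brush, bracket and jar where they are.

Things in the scene. Friction and masses are not known exactly. Their poses are not given: they have to be found in the camera images.
- tongs: Sprung parallel-action steel tongs, 132 mm tall, 0.1 kg, upright, tips down in the stand. Origin midway between the tip ends; z up, y the closing line. Flat upright grip arms, z 70 to 132 mm, 14 mm wide (x), outer faces 46 mm apart when open: squeeze these from outside. A guide bridge joins them at z 118 to 130 mm. Fully let go, the tongs drop: carry them slightly squeezed (about 43 mm).
- jaw_left: Left jaw (grip arm and blade at +y), one piece with the guide bridge; origin and axes of the tongs. Each jaw's blade: z 0 to 56 mm, 12 mm wide (x), 3 mm thick; open, the blades are 22 mm apart inside, 28 mm outside. The jaws stay parallel: 1 mm less over the grip arms is 1 mm less between the blades, by 14 mm at most (arms 32 mm, blades 8 mm).
- jaw_right: Right jaw (grip arm and blade at -y), sliding along +y on the guide bridge when squeezed, 0 to 14 mm; origin and axes of the tongs when open. The spring pushes the arms apart with 5 N when open, 6 N when closed on the pin, 6.4 N when fully shut; grip beyond that reaches the part between the blades.
- stand: Black plastic stand, 60 x 80 x 57 mm (x, y, z), fixed. Origin: centre of its underside, z up. In its middle a well for the tongs' tips, 16 mm (x) by 32 mm (y), 45 mm deep (floor 12 mm above the origin), mouth chamfered by 4 mm. The tongs stand in it with their axes along those of the stand.
- block: Grey printed metal block, 76 x 84 x 66 mm, on a 120 x 120 x 20 mm dark build plate, fixed. Origin: centre of the plate's underside, z up; top face at 86 mm. In the middle of its top a deep slot: 16 mm (x) by 32 mm (y), 52 mm deep, mouth chamfered by 3 mm.
- slot_mouth (a point): Centre of the slot's mouth, in the block's top face, 86 mm above the block's origin; axes as the block.
- slot_floor (a point): Centre of the slot's floor, 34 mm above the block's origin; axes as the block. The pin's seat is a narrow hole in this floor.
- pin: Steel pin, 20 g: head 12 x 12 x 10 mm on a 7 mm square stem 12 mm long. Origin: stem's foot; head at z 12 to 22 mm. Starts upright mid-slot, head on the slot's floor, flats along the block's x and y; a spring plunger holds the stem in its seat with 3.5 N from the side: 3 to 6 N of pull draws it up, free after 10 mm. The head takes up to 16 N from each jaw without marking.
- tray: Open aluminium parts tray, 120 x 100 x 22 mm (x, y, z), walls 4 mm, fixed. Origin: centre of its underside; inner floor 4 mm above the origin.
- brush: Black brush, 180 mm long, lying on the table: leave alone. Origin at its underside.
- bracket: Printed metal bracket, 70 x 50 x 48 mm: leave alone. Origin at the centre of its underside.
- jar: White jar with a black lid, 52 mm across, 65 mm tall: leave alone. Origin at the centre of its underside.
Things that resemble listed ones, but are neither listed nor needed, are in the scene too. Leave any orange look-alike of the tongs alone. Of the things that look like the block, the smaller one is meant.

How it is judged (in metres and radians):
On the way, in this order (a step that is already met when the one before it is completed fails the run):
1. both jaws of the tongs grip the pin's head at the bottom of the slot (contact force between each of jaw_left, jaw_right and pin above 0.3 N and z of pin in the frame of block below 0.03 m), for 0.1 s.
2. the pin is held by both jaws above the block, out of the slot (contact force between each of jaw_left, jaw_right and pin above 0.3 N and z of pin in the frame of block above 0.088 m), for 0.1 s.
3. the pin is lowered by the jaws to within 15 mm of the tray's floor, inside the tray (contact force between any of jaw_left, jaw_right and pin above 0.3 N and x of pin in the frame of tray between -0.056 and 0.056 m and y of pin in the frame of tray between -0.046 and 0.046 m and z of pin in the frame of tray below 0.019 m), for 0.1 s.
At the end, for the whole second after the job is handed in: The pin lies or stands at rest inside the tray (its foot within the tray's inner walls, less than 25 mm above the tray's underside), not touching the tongs; the tongs stand in the stand's well, tips within 8 mm of its axis and within 8 mm of its floor, less than 0.2 rad from upright and at rest (x of pin in the frame of tray between -0.056 and 0.056 m and y of pin in the frame of tray between -0.046 and 0.046 m and z of pin in the frame of tray below 0.025 m and linear speed of each of pin, tongs below 0.03 m/s and x of tongs in the frame of stand between -0.008 and 0.008 m and y of tongs in the frame of stand between -0.008 and 0.008 m and z of tongs in the frame of stand below 0.02 m and angle between tongs's own z axis and vertical below 0.2 rad and contact force between each of jaw_left, jaw_right and pin below 0.05 N).
It fails at once if a jaw squeezes the pin with more than 16 N (contact force between any of jaw_left, jaw_right and pin above 16 N).
It fails at once if the tongs are rammed into the block with more than 20 N (contact force between tongs and block above 20 N).
It fails at once if the fingers touch the pin (contact force between the fingers and pin above 0.3 N).
It fails at once if the brush, bracket or jar is moved by more than 20 mm (distance of any of brush, bracket, jar from where it was at the start of the episode above 0.02 m).
It also fails if it takes over 61 s, if anything falls off the work surface, if the arm or the gripper's body presses on something with over 40 N, if the wrist force passes 120 N, or if a joint passes its speed limit or range.

### The arm

A 7-joint arm with a two-finger parallel gripper is mounted at the origin on the work surface. World frame = base frame: x ahead of the robot, y to its left, z up, the work surface at z = 0. Lengths are in mm, angles in rad, forces in N, time in s.
With the tool pointing down it reaches from about 400 to 875 mm from the base axis. Payload 4.4 kg.
Tool frame: the origin (TCP) lies at the very end of the fingers, on their centre line; the grasp point (between the pads) lies 19 mm behind it; z points along the fingers, y is the direction in which the jaws open and shut (so a half turn about z gives the same grasp; the last joint's range is limited). The gripper opens to 85 mm and grips with 20 to 120 N. Pads are 22 mm wide; open, the fingers measure 114 mm over their backs; the gripper's body (76 mm by 85 mm) begins 54 mm behind the grasp point. The pads swing forward as they close: fully open they stand 13 mm farther back than shut.
Start: joints at [1.202, 0.628, 0.038, 1.517, -0.027, 0.996, -0.02], TCP at [193.855, -620.434, 205.213] pointing down, gripper open.
Joint ranges: [-3.06, 3.06], [-0.37, 2.12], [-1.25, 1.32], [0.18, 2.47], [-1.1, 4.24], [0.23, 1.98], [-2.94, 2.94]. Speed limits (rad/s): [2.57, 2.57, 3.14, 3.14, 3.14, 3.14, 3.14].

### API

Orientations are given as [roll, pitch, yaw] about the fixed x, y, z axes, in that order (R = Rz(yaw) Ry(pitch) Rx(roll)).
In Python, from cell import read_state, get_image, finish_job gives the robot as it stands.
- The arm moves only by the tool carry_out, never from a script. Its argument "series" is a list that holds one entry, the list of rows, each a list of 7 numbers: the shift along the tool's x, y, z in cm, then the turn, a rotation vector about the tool's x, y, z in rad, then the finger opening in cm, from 0 to 8.54. In form: [[[x, y, z, wx, wy, wz, grip], ...]]. A call has 1 to 5 rows; each row is the pose to reach, as a shift and turn from the pose commanded when the call began, along the tool's axes at that moment; what a row does not reach only later rows make up. A row lasts 1/12 s, in which the tool goes at most 41.7 mm and 7.16 degrees, less where a joint would pass 70% of its speed; a pose out of reach is approached as far as the arm can. A call with a gripper value outside its range is refused whole. The fingers move at their own pace and stop on an object; the grip force is fixed at half the most. Time passes only in rows, so rows that repeat a pose let the fingers close. It gives the time, the measured TCP pose, the force and the opening at its end, in the units of the state.
- read_state(): the state, without advancing time (a new reading comes with each control period).
- get_image(name): name is "scene" or "top"; returns a dict with "img" (420x560x3 uint8, blue, green, red), "z_map" (420x560 float32, mm along the optical axis (not along the pixel's ray), 0 where there is no reading), "mtx" (3x3 intrinsics, pixels), "dist" ([k1, k2, p1, p2, k3] as OpenCV has them; the pictures are not rectified), "T" (4x4, takes a point from camera to world coordinates). Camera axes: x right, y down, z forward; pixel columns grow to the right and rows downward; lengths in mm; the calibration is good to about 2 mm. A picture is of the moment at which its call begins.
- finish_job(): hands the job in, once; it reports no verdict.
The state is a dict: "clock": time; "qpos": joint angles; "qd": joint speeds; "tau": joint torques, N m; "eef_pos": TCP position; "tool_rot": TCP orientation; "force": force on the tool from outside, world axes, zero at the start; "torque": the same for the moment, N m; "width": finger opening in mm.
Only numpy, scipy, OpenCV 4.12 (cv2) and the standard library are available. Lean on these libraries where they do the work, as an engineer would, in place of code of your own. Each camera call takes 0.05 s, during which the arm holds its last target.

## Working session

There is one attempt and no reset: what is moved stays moved. The work goes in short steps, Python scripts to look and compute and a tool call to move; the robot and the scene stay as the last step left them, time stands still between calls to the robot, and variables do not carry over. Pictures are saved under pics/ and viewed, and the job is handed in when it is done.

Besides the shell and the picture viewer there is one more tool, called after "Call:" as name(argument=value, ...), one argument or row to a line, values as JSON. carry_out: Moves the arm, as the interface text tells. Its arguments: {"type":"object","properties":{"series":{"type":"array","items":{"type":"array","items":{"type":"array","items":{"type":"number"}}}}},"required":["series"]}

```bash
ls; mkdir -p pics; python3 - <<'E'
from cell import *
import cv2,numpy as np,pickle
s=read_state();print(s)
for n in("scene","top"):
    d=get_image(n);pickle.dump(d,open(f"{n}0.pkl","wb"));cv2.imwrite(f"pics/{n}0.png",d["img"]);print(n,d["mtx"],d["dist"],d["T"])
E
```

```text
pics
{'clock': 0.0, 'qpos': array([ 1.2022028 ,  0.6293796 ,  0.03844469,  1.51834641, -0.02698295,
        0.9962703 , -0.02001462]), 'qd': array([ 1.36910170e-04, -2.28454042e-03, -8.46655219e-04,  5.99942141e-05,
       -4.21273843e-04, -6.93613726e-04, -1.35494199e-03]), 'tau': array([-6.83889739e-04, -5.63396502e+01,  1.22605160e+00, -1.93449014e+01,
        1.10638101e-02,  1.05546601e-02,  3.29620747e-06]), 'eef_pos': array([ 193.64718033, -619.79693354,  204.27438533]), 'tool_rot': array([-3.13970761e+00,  4.19741385e-05,  3.02786497e-01]), 'force': array([ 0.16125074, -0.13548686,  0.6346984 ]), 'torque': array([-0.02202155, -0.00087104, -0.00844362]), 'width': 85.18628089116318}
scene [[437.19444614   0.         277.47554672]
 [  0.         437.19444614 204.7288799 ]
 [  0.           0.           1.        ]] [0.01207093 0.         0.         0.         0.        ] [[-7.44071529e-01  5.51633506e-01 -3.76905871e-01  9.22756954e+02]
 [ 6.68094087e-01  6.11989910e-01 -4.23224102e-01  4.22796588e+02]
 [-2.80200452e-03 -5.66717588e-01 -8.23907351e-01  9.03604918e+02]
 [ 0.00000000e+00  0.00000000e+00  0.00000000e+00  1.00000000e+00]]
top [[536.81265475   0.         277.22474698]
 [  0.         536.81265475 209.33592869]
 [  0.           0.           1.        ]] [-0.0454892  0.         0.         0.         0.       ] [[-3.73528334e-03 -9.88502944e-01  1.51155473e-01  3.47183501e+02]
 [-9.99978547e-01  2.87897197e-03 -5.88355105e-03  1.21067788e+01]
 [ 5.38073517e-03 -1.51174207e-01 -9.88492492e-01  1.42464578e+03]
 [ 0.00000000e+00  0.00000000e+00  0.00000000e+00  1.00000000e+00]]
```

View pics/scene0.png

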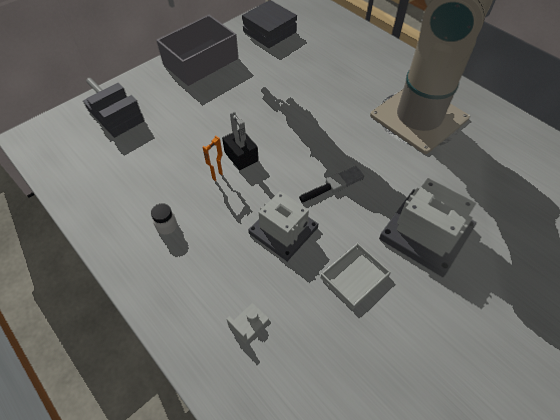

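View pics/top0.png

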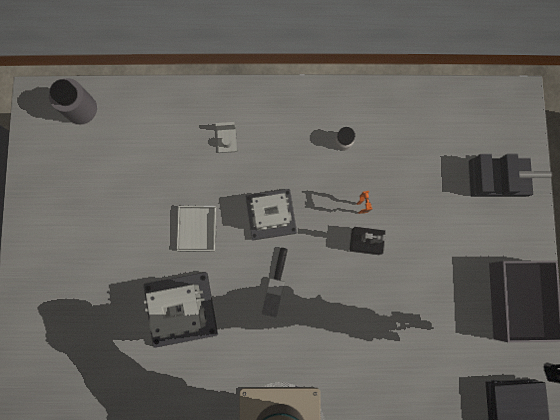

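Top view: the steel tongs stand in the black stand at (370,238), with the orange look-alike at (365,202). The smaller block is at (270,211) and the bigger one at (180,310). The tray is at (196,228), the jar at (346,137), the bracket at (225,138) and the brush at (277,275). By the description I choose the steel tongs and the smaller block. I'll check both in close crops.

```bash
cat > h.py <<'E'
import numpy as np,cv2,pickle
def load(n): return pickle.load(open(n+".pkl","rb"))
def ray(d,uv):
    p=cv2.undistortPoints(np.array(uv,float).reshape(-1,1,2),d["mtx"],np.array(d["dist"]))[:,0]
    r=np.c_[p,np.ones(len(p))]@d["T"][:3,:3].T
    return d["T"][:3,3],r
def onz(d,uv,z):
    o,r=ray(d,uv); return o+r*((z-o[2])/r[:,2])[:,None]
def pix(d,P):
    Ti=np.linalg.inv(d["T"]);P=np.array(P,float).reshape(-1,3)
    q=P@Ti[:3,:3].T+Ti[:3,3]
    return cv2.projectPoints(q,np.zeros(3),np.zeros(3),d["mtx"],np.array(d["dist"]))[0][:,0]
def cloud(d):
    h,w=d["z_map"].shape;u,v=np.meshgrid(np.arange(w),np.arange(h))
    p=cv2.undistortPoints(np.c_[u.ravel(),v.ravel()].astype(float).reshape(-1,1,2),d["mtx"],np.array(d["dist"]))[:,0]
    q=np.c_[p,np.ones(len(p))]*d["z_map"].reshape(-1,1)
    return (q@d["T"][:3,:3].T+d["T"][:3,3]).reshape(h,w,3)
E
python3 - <<'E'
from h import *
t=load("top0");s=load("scene0")
a=cv2.resize(t["img"][175:265,160:400],None,fx=3.3,fy=3.3,interpolation=cv2.INTER_CUBIC)
cv2.imwrite("pics/c1.png",a)
b=cv2.resize(s["img"][100:300,190:400],None,fx=3,fy=3,interpolation=cv2.INTER_CUBIC);cv2.imwrite("pics/c2.png",b)
for d in(t,s): print((d["z_map"]>0).mean())
C=cloud(t)
for uv in [(370,238),(270,195),(270,211),(196,228),(250,150),(345,137)]: print(uv,C[uv[1],uv[0]])
E
```

```text
0.995969387755102
0.9959906462585034
(370, 238) [ 473.0941677  -218.45945436  140.81541122]
(270, 195) [600.53239993  22.80305373  20.24632091]
(270, 211) [553.959358    22.6922509   44.15259236]
(196, 228) [515.89558534 221.62427173  -5.6575609 ]
(250, 150) [728.87875627  77.33287886   1.35901052]
(345, 137) [ 747.57808525 -174.94795414   61.19604522]
```

View pics/c1.png

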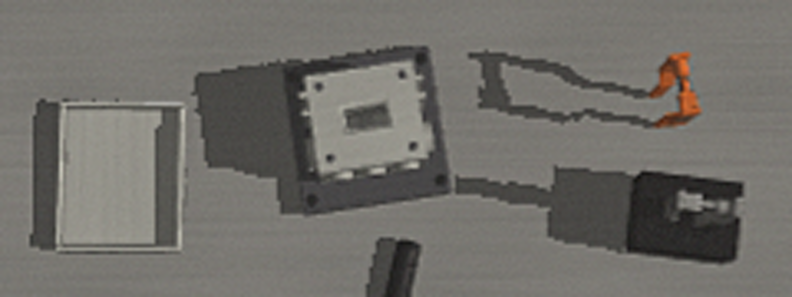

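View pics/c2.png

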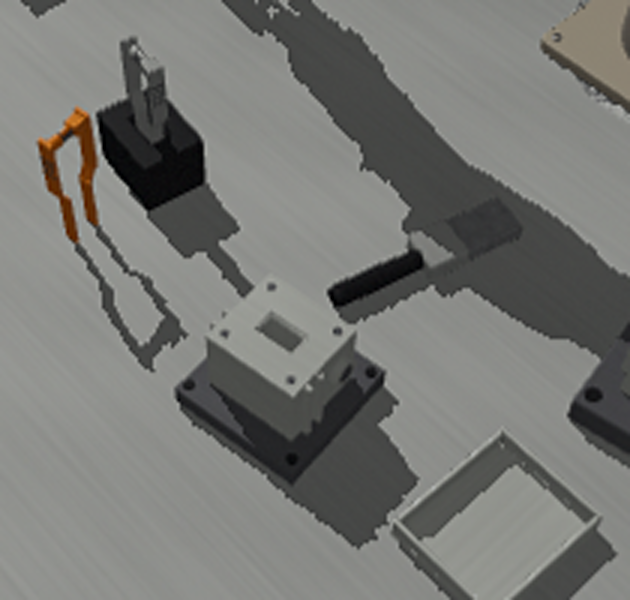

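The crops show the steel tongs in the black stand, closing line roughly along world y, and the smaller block with its slot long roughly along world y. Both choices are confirmed. Next I measure them.

```bash
python3 - <<'E'
from h import *
for n in("top0","scene0"):
    d=load(n);C=cloud(d);Z=C[...,2];img=d["img"];g=img.max(2).astype(int)
    def rect(m,z,name,hull=True):
        m=m.astype(np.uint8);k,l,st,_=cv2.connectedComponentsWithStats(m);i=1+np.argmax(st[1:,4]);m=(l==i).astype(np.uint8)
        c=max(cv2.findContours(m,cv2.RETR_EXTERNAL,cv2.CHAIN_APPROX_NONE)[0],key=len)[:,0]
        P=onz(d,c,z)[:,:2].astype(np.float32)
        r=cv2.minAreaRect(P);print(n,name,"n",st[i,4],"c",np.round(r[0],1),"size",np.round(r[1],1),"ang",round(r[2],2));return m
    def near(x,y,R): return (abs(C[...,0]-x)<R)&(abs(C[...,1]-y)<R)
    # block top
    rect(near(557,22,70)&(abs(Z-86)<15)&(g>110),86,"blocktop")
    rect(near(557,22,40)&(g<105)&(Z<88)&(Z>0)&near(557,22,20),86,"slot")
    rect(near(557,22,100)&(g<80)&(Z>8),20,"plate")
    rect(near(490,-215,80)&(Z>47)&(g<60),57,"standtop")
    rect(near(490,-215,80)&(Z>70),131,"tongs")
    rect(near(515,200,90)&(Z>10)&(Z<40),22,"tray")
E
```

```text
top0 blocktop n 904 c [547.1  20.6] size [82.4 92.8] ang 8.72
top0 slot n 83 c [550.2  20. ] size [16.8 31.9] ang 9.41
top0 plate n 829 c [550.7  21.8] size [123.1 118.3] ang 8.28
top0 standtop n 552 c [ 476.4 -228.6] size [78.9 61.1] ang 82.61
top0 tongs n 144 c [ 474.6 -227.5] size [54.3 19.9] ang 83.41
top0 tray n 311 c [511.7 216.8] size [101.9 119.1] ang 89.83
scene0 blocktop n 966 c [549.5  23.5] size [76.6 94.4] ang 8.87
scene0 slot n 85 c [551.1  22.9] size [15.6 33. ] ang 8.99
scene0 plate n 1463 c [548.8  21.8] size [133.3 130.1] ang 8.91
scene0 standtop n 488 c [ 474.8 -223.2] size [86.8 72. ] ang 82.08
scene0 tongs n 274 c [ 485.  -213.1] size [107.5  32.6] ang 56.61
scene0 tray n 608 c [515.  221.1] size [101.8 125.4] ang 89.38
```

```bash
cat >> h.py <<'E'
def Rz(a): c,s=np.cos(a),np.sin(a); return np.array([[c,-s,0],[s,c,0],[0,0,1]])
def box(cx,cy,yaw,x0,x1,y0,y1,z):
    P=np.array([[x0,y0,z],[x1,y0,z],[x1,y1,z],[x0,y1,z]],float); return P@Rz(yaw).T+[cx,cy,0]
def overlay(d,polys,roi,f,fn):
    x0,y0,x1,y1=roi
    a=cv2.resize(d["img"][y0:y1,x0:x1],None,fx=f,fy=f,interpolation=cv2.INTER_CUBIC)
    for P,c in polys:
        q=(pix(d,P)-[x0,y0]+.5)*f-.5
        cv2.polylines(a,[np.round(q).astype(int).reshape(-1,1,2)],True,c,1)
    cv2.imwrite(fn,a)
E
python3 - <<'E'
from h import *
st=(476,-227,-0.124);bl=(550.5,21.5,0.157)
G=(0,255,0);R=(0,0,255)
polys=[(box(*st,-30,30,-40,40,57),G),(box(*st,-7,7,-23,23,144),R),(box(*bl,-38,38,-42,42,86),G),(box(*bl,-8,8,-16,16,86),R),(box(*bl,-60,60,-60,60,20),G),(box(513,219,0,-60,60,-50,50,22),G)]
overlay(load("top0"),polys,(160,175,400,265),3.3,"pics/o1.png")
overlay(load("scene0"),polys,(190,100,400,300),3,"pics/o2.png")
E
```

```text
(no output)
```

View pics/o1.png

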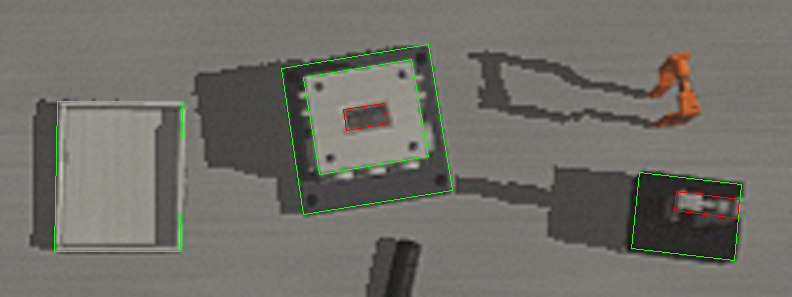

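View pics/o2.png

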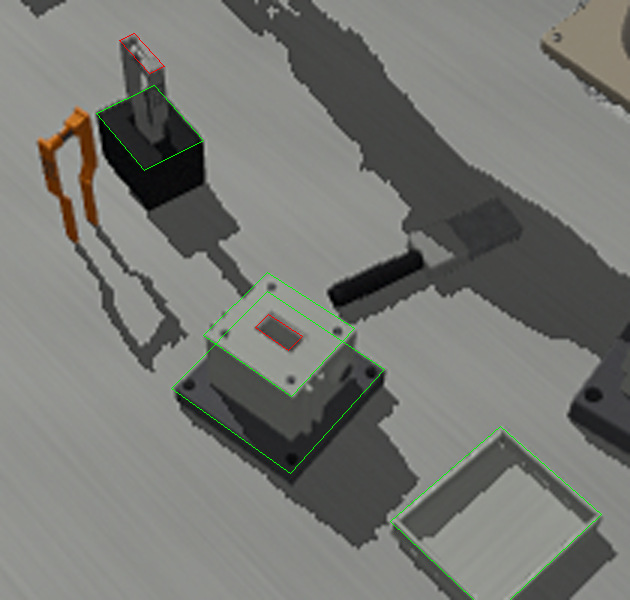

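The overlays match within about 1 px in both views. I'll set up the move helper and move to above the tongs.

```bash
cat > mv.py <<'E'
import sys,json,os,numpy as np
from scipy.spatial.transform import Rotation as Ro
from cell import read_state
# usage: mv.py x y z yaw  -> shift in tool axes (cm) and rotvec from commanded pose in cmd.json ; mv.py set x y z yaw
F="cmd.json"
if not os.path.exists(F): json.dump([193.855,-620.434,205.213,0.303],open(F,"w"))
if len(sys.argv)>1 and sys.argv[1]=="app":   # apply last row (cm, wz)
    a=list(map(float,sys.argv[2:6])); c=json.load(open(F))
    R=Ro.from_euler("xyz",[np.pi,0,c[3]]); p=np.array(c[:3])+R.apply(np.array(a[:3])*10)
    c=[*p,c[3]-a[3]]; json.dump(c,open(F,"w")); 
c=json.load(open(F)); s=read_state()
print("cmd",np.round(c,3),"meas",np.round(s["eef_pos"],2),np.round(s["tool_rot"],4),"F",np.round(s["force"],1),"T",np.round(s["torque"],2),"w",round(s["width"],2),"t",round(s["clock"],2))
if "to" in sys.argv:
    i=sys.argv.index("to"); t=list(map(float,sys.argv[i+1:i+5]))
    R=Ro.from_euler("xyz",[np.pi,0,c[3]])
    print("shift cm",np.round(R.inv().apply(np.array(t[:3])-c[:3])/10,3),"wz",round(-(t[3]-c[3]),4))
E
python3 mv.py to 476 -226 200 -0.124
```

```text
cmd [ 1.93855e+02 -6.20434e+02  2.05213e+02  3.03000e-01] meas [ 193.66 -619.85  204.38] [-3.1399  0.      0.3028] F [ 0.5 -0.4 -0.2] T [-0.01 -0.01 -0.03] w 85.27 t 0.1
shift cm [ 38.699 -29.228   0.521] wz 0.427
```

Call:
carry_out(
  series=[
    [[3,-2.3,0,0,0,0.1,8.5],[6,-4.6,0,0,0,0.2,8.5],[9,-6.9,0,0,0,0.3,8.5],[12,-9.2,0,0,0,0.4,8.5],[15,-11.5,0,0,0,0.427,8.5]],
  ],
)

```text
clock: 0.52
eef_pos: [303.3, -464.1, 204.8]
tool_rot: [-3.141, 0.001, -0.129]
force: [1.1, -1.0, 0.2]
width: 84.8
```

```bash
python3 mv.py app 15 -11.5 0 0.427 to 476 -226 200 -0.124
```

```text
cmd [ 3.02708e+02 -4.65915e+02  2.05213e+02 -1.24000e-01] meas [ 303.27 -464.11  204.81] [-3.1409e+00  5.0000e-04 -1.2910e-01] F [ 1.1 -1.   0.2] T [-0.01  0.02  0.  ] w 84.83 t 0.52
shift cm [ 14.229 -25.951   0.521] wz -0.0
```

Call:
carry_out(
  series=[
    [[1.8,-3.3,0,0,0,0,8.5],[3.6,-6.6,0,0,0,0,8.5],[5.4,-9.9,0,0,0,0,8.5],[7.2,-13.2,0,0,0,0,8.5],[9.0,-16.5,0,0,0,0,8.5]],
  ],
)

```text
clock: 0.93
eef_pos: [413.1, -311.6, 205.1]
tool_rot: [-3.141, 0.0, -0.124]
force: [1.2, 0.3, 0.3]
width: 84.8
```

Call:
carry_out(
  series=[
    [[1.75,-3.15,0,0,0,0,8.5],[3.5,-6.3,0,0,0,0,8.5],[5.23,-9.45,0.5,0,0,0,8.5],[5.23,-9.45,0.5,0,0,0,8.5]],
  ],
)

```text
clock: 1.27
eef_pos: [480.8, -217.4, 199.3]
tool_rot: [-3.136, -0.001, -0.113]
force: [0.9, 0.5, 0.3]
width: 84.9
```

```bash
python3 mv.py app 9 -16.5 0 0 ; python3 mv.py app 5.23 -9.45 0.5 0 to 476 -226 150 -0.124
python3 - <<'E'
from cell import *
import cv2
from h import *
import pickle
for n in("scene","top"):
    d=get_image(n);pickle.dump(d,open(f"{n}1.pkl","wb"))
    c=(200,60,420,270)if n=="scene" else (300,170,480,300)
    overlay(d,[],c,2.8 if n=="scene" else 4,f"pics/{n}1.png")
E
```

```text
cmd [ 4.12424e+02 -3.13313e+02  2.05213e+02 -1.24000e-01] meas [ 480.78 -217.45  199.27] [-3.1363e+00 -1.2000e-03 -1.1260e-01] F [0.9 0.5 0.3] T [-0.04 -0.03  0.03] w 84.93 t 1.27
cmd [ 4.76011e+02 -2.26008e+02  2.00213e+02 -1.24000e-01] meas [ 480.78 -217.45  199.27] [-3.1363e+00 -1.2000e-03 -1.1260e-01] F [0.9 0.5 0.3] T [-0.04 -0.03  0.03] w 84.93 t 1.27
shift cm [-1.000e-03 -1.000e-03  5.021e+00] wz -0.0
```

View pics/scene1.png

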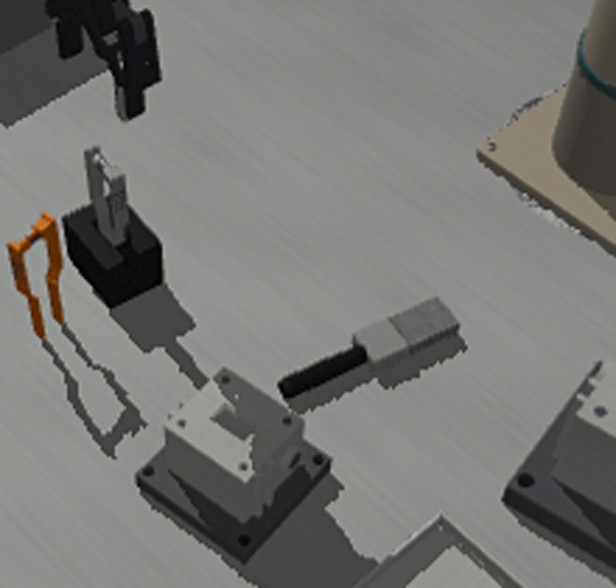

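View pics/top1.png

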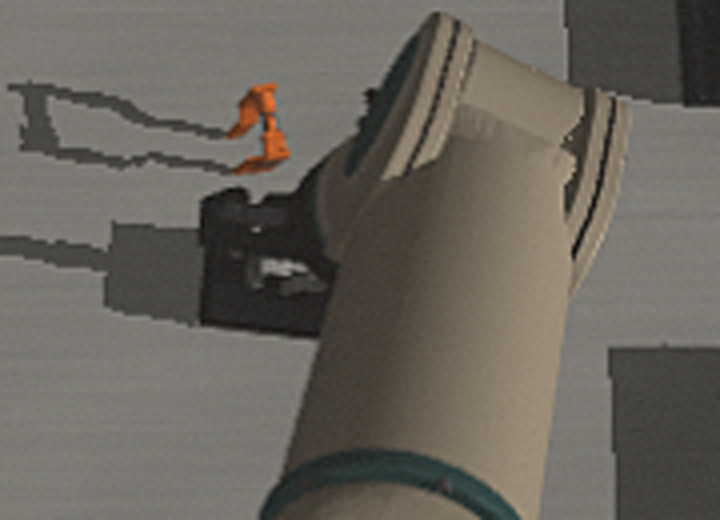

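The scene picture shows the open fingers above and behind the tongs at crop (130,100), with nothing touching. The TCP was still overshooting when it was taken, so I'll let it settle and then descend.

Call:
carry_out(
  series=[
    [[0,0,1,0,0,0,8.5],[0,0,2.5,0,0,0,8.5],[0,0,4,0,0,0,8.5],[0,0,4,0,0,0,8.5],[0,0,4,0,0,0,8.5]],
  ],
)

```text
clock: 1.78
eef_pos: [474.4, -227.2, 159.4]
tool_rot: [-3.142, 0.002, -0.127]
force: [0.0, -0.0, -0.2]
width: 85.1
```

```bash
python3 mv.py app 0 0 4 0 to 476 -226 93 -0.124
python3 - <<'E'
from cell import *
import cv2
from h import *
import pickle
for n in("scene","top"):
    d=get_image(n);pickle.dump(d,open(f"{n}2.pkl","wb"))
    c=(200,60,420,270)if n=="scene" else (300,170,480,300)
    overlay(d,[],c,2.8 if n=="scene" else 4,f"pics/{n}2.png")
print(read_state()["eef_pos"],read_state()["tool_rot"])
E
```

```text
cmd [ 4.76011e+02 -2.26008e+02  1.60213e+02 -1.24000e-01] meas [ 474.45 -227.25  159.39] [-3.1416e+00  2.5000e-03 -1.2700e-01] F [ 0.  -0.  -0.2] T [0.02 0.06 0.04] w 85.09 t 1.78
shift cm [-1.000e-03 -1.000e-03  6.721e+00] wz -0.0
[ 475.9072072  -227.23138198  160.62874052] [ 3.14103992e+00 -5.87185850e-04 -1.26041664e-01]
```

View pics/scene2.png

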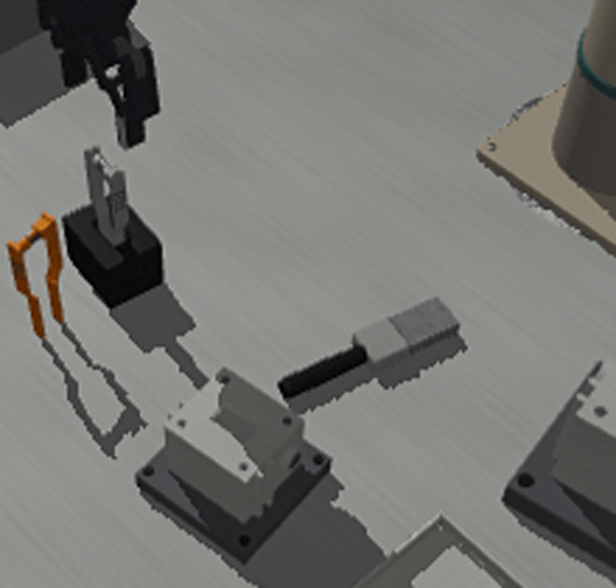

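View pics/top2.png

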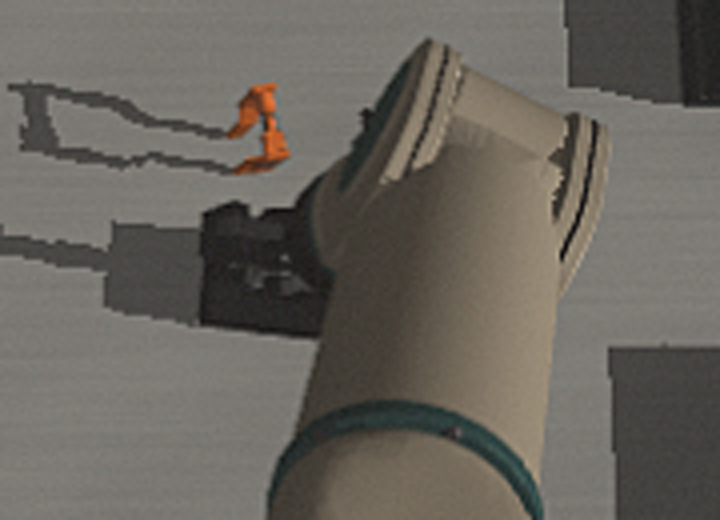

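```bash
python3 - <<'E'
from h import *
d=load("scene2")
for y in(-43,43):
    P=np.array([0,y,0])@Rz(-.124).T+[476,-226,173]; print((pix(d,P)-[200,60])*2.8)
E
```

```text
[[ 74.80355022 107.8450565 ]]
[[127.96908874 165.73613488]]
```

```bash
python3 - <<'E'
from h import *
from scipy.spatial.transform import Rotation as Ro
for n in("scene2","top2"):
    d=load(n);C=cloud(d)
    L=(C-[476,-226,0])@Rz(-.124)
    m=(abs(L[...,0])<40)&(abs(L[...,1])<75)&(L[...,2]>150)&(L[...,2]<230)
    p=L[m];print(n,m.sum())
    for a,b in((-75,0),(0,75)):
        q=p[(p[:,1]>a)&(p[:,1]<b)]
        if len(q)==0: continue
        for z0 in range(150,230,10):
            w=q[(q[:,2]>=z0)&(q[:,2]<z0+10)]
            if len(w): print(a,z0,len(w),np.round(w.min(0)),np.round(w.max(0)))
E
```

```text
scene2 180
-75 190 3 [-12. -45. 197.] [ -2. -43. 200.]
-75 200 30 [-13. -46. 201.] [  8. -40. 210.]
-75 210 29 [-14. -49. 211.] [  8. -39. 220.]
-75 220 31 [-13. -47. 220.] [  8. -40. 230.]
0 190 2 [ -3.  47. 198.] [  6.  48. 200.]
0 200 16 [ -7.  43. 200.] [  9.  56. 210.]
0 210 34 [-10.  44. 210.] [  8.  58. 220.]
0 220 35 [-10.  42. 221.] [  9.  58. 230.]
top2 5
0 200 1 [-12.  40. 201.] [-12.  40. 201.]
0 210 3 [-12.  45. 213.] [ -8.  52. 219.]
0 220 1 [-12.  42. 226.] [-12.  42. 226.]
```

The depth puts the fingertips at about z=198 while the TCP reads 160, higher than the 173 I expected. I'll go lower, partly close and look again.

Call:
carry_out(
  series=[
    [[0,0,1,0,0,0,8.0],[0,0,2,0,0,0,7.0],[0,0,3,0,0,0,6.0],[0,0,3.0,0,0,0,6.0],[0,0,3.0,0,0,0,6.0]],
  ],
)

```text
clock: 2.3
eef_pos: [475.4, -225.7, 129.3]
tool_rot: [-3.141, 0.002, -0.124]
force: [-1.0, 0.9, 0.7]
width: 59.9
```

```bash
python3 mv.py app 0 0 3 0 to 476 -226 93 -0.124
python3 - <<'E'
from cell import *
import cv2
from h import *
import pickle
for n in("scene",):
    d=get_image(n);pickle.dump(d,open(f"{n}3.pkl","wb"))
    overlay(d,[],(200,60,320,160),5,f"pics/{n}3.png")
    C=cloud(d);L=(C-[476,-226,0])@Rz(-.124)
    m=(abs(L[...,0])<30)&(abs(L[...,1])<75)&(L[...,2]>100)&(L[...,2]<230)
    p=L[m]
    for a,b in((-75,-25),(25,75)):
        q=p[(p[:,1]>a)&(p[:,1]<b)]
        for z0 in range(100,200,10):
            w=q[(q[:,2]>=z0)&(q[:,2]<z0+10)]
            if len(w): print(a,z0,len(w),np.round(w.min(0)),np.round(w.max(0)))
E
```

```text
cmd [ 4.76011e+02 -2.26008e+02  1.30213e+02 -1.24000e-01] meas [ 475.41 -225.75  129.27] [-3.141e+00  2.000e-03 -1.241e-01] F [-1.   0.9  0.7] T [0.01 0.   0.01] w 59.92 t 2.3
shift cm [-1.000e-03 -1.000e-03  3.721e+00] wz -0.0
-75 100 1 [  5. -27. 103.] [  5. -27. 103.]
-75 120 1 [  6. -25. 129.] [  6. -25. 129.]
-75 160 25 [-13. -35. 160.] [  9. -27. 170.]
-75 170 24 [-11. -32. 170.] [  9. -25. 180.]
-75 180 27 [-11. -35. 180.] [  9. -26. 190.]
-75 190 31 [ -8. -35. 190.] [  9. -26. 200.]
25 150 1 [  1.  36. 159.] [  1.  36. 159.]
25 160 10 [ -8.  36. 162.] [  9.  43. 170.]
25 170 32 [ -9.  31. 170.] [  9.  47. 179.]
25 180 29 [ -9.  30. 181.] [  9.  47. 190.]
25 190 11 [ -5.  35. 191.] [ 10.  48. 199.]
```

View pics/scene3.png

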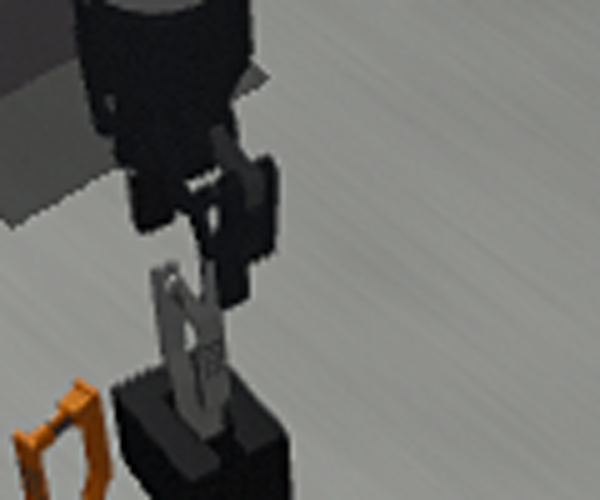

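Scene picture: the fingers straddle the tongs' upper end, with finger ends at about z=160 against TCP 130. I'll go down to TCP about 80, which puts the pads on the arms under either reading, and watch the force.

Call:
carry_out(
  series=[
    [[0,0,1,0,0,0,6.0],[0,0,2,0,0,0,6.0],[0,0,2.5,0,0,0,6.0],[0,0,2.5,0,0,0,6.0]],
  ],
)

```text
clock: 2.68
eef_pos: [475.0, -225.5, 103.7]
tool_rot: [-3.141, 0.003, -0.124]
force: [-0.9, 0.2, -0.1]
width: 60.1
```

Call:
carry_out(
  series=[
    [[0,0,1,0,0,0,6.0],[0,0,2,0,0,0,6.0],[0,0,2.5,0,0,0,6.0],[0,0,2.5,0,0,0,6.0]],
  ],
)

```text
clock: 3.02
eef_pos: [475.1, -225.6, 78.7]
tool_rot: [-3.141, 0.003, -0.124]
force: [0.3, 0.2, 0.8]
width: 59.8
```

```bash
python3 mv.py app 0 0 5 0
python3 - <<'E'
from cell import *
import cv2
from h import *
import pickle
for n in("scene",):
    d=get_image(n);pickle.dump(d,open(f"{n}4.pkl","wb"))
    overlay(d,[],(200,60,320,160),5,f"pics/{n}4.png")
    C=cloud(d);L=(C-[476,-226,0])@Rz(-.124)
    m=(abs(L[...,0])<30)&(abs(L[...,1])<75)&(L[...,2]>70)&(L[...,2]<230)
    p=L[m]
    for a,b in((-75,-25),(25,75)):
        q=p[(p[:,1]>a)&(p[:,1]<b)]
        for z0 in range(70,150,10):
            w=q[(q[:,2]>=z0)&(q[:,2]<z0+10)]
            if len(w): print(a,z0,len(w),np.round(w.min(0)),np.round(w.max(0)))
E
```

```text
cmd [ 4.76011e+02 -2.26008e+02  8.02130e+01 -1.24000e-01] meas [ 475.07 -225.61   78.71] [-3.1408e+00  2.6000e-03 -1.2420e-01] F [0.3 0.2 0.8] T [-0.01 -0.02 -0.03] w 59.83 t 3.02
-75 100 1 [  6. -26. 101.] [  6. -26. 101.]
-75 110 5 [  5. -36. 113.] [  9. -27. 119.]
-75 120 8 [  5. -34. 120.] [ 10. -27. 129.]
-75 130 5 [  5. -31. 130.] [  8. -29. 138.]
-75 140 25 [ -8. -35. 140.] [  9. -26. 150.]
25 100 1 [ -9.  37. 109.] [ -9.  37. 109.]
25 110 12 [ -9.  32. 111.] [ 10.  44. 120.]
25 120 24 [ -9.  31. 120.] [  8.  46. 129.]
25 130 26 [ -8.  34. 130.] [  8.  47. 140.]
25 140 6 [  3.  31. 141.] [  9.  43. 148.]
```

View pics/scene4.png

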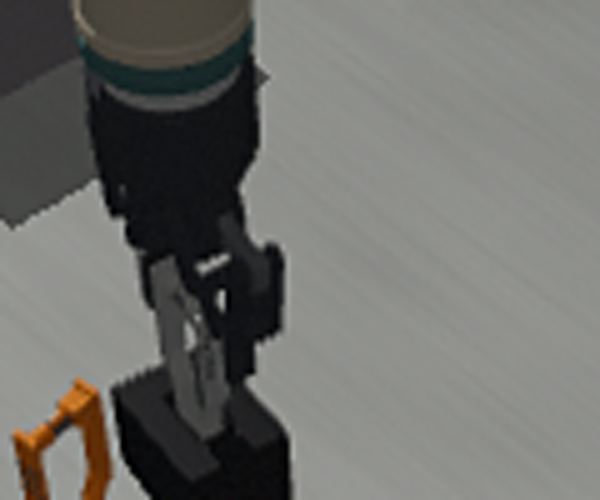

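Call:
carry_out(
  series=[
    [[0,0,0.5,0,0,0,5.5],[0,0,0.5,0,0,0,5.0],[0,0,0.5,0,0,0,4.6],[0,0,0.5,0,0,0,4.4],[0,0,0.5,0,0,0,4.3]],
  ],
)

```text
clock: 3.48
eef_pos: [476.3, -226.1, 75.4]
tool_rot: [3.142, -0.0, -0.124]
force: [-1.0, 0.4, -1.0]
width: 42.9
```

Call:
carry_out(
  series=[
    [[0,0,0,0,0,0,4.3],[0,0,0,0,0,0,4.3],[0,0,0,0,0,0,4.3]],
  ],
)

```text
clock: 3.73
eef_pos: [476.3, -226.1, 75.4]
tool_rot: [3.142, -0.0, -0.124]
force: [-0.2, -0.3, 0.0]
width: 43.1
```

```bash
python3 mv.py app 0 0 0.5 0
python3 - <<'E'
from cell import *
import cv2
from h import *
import pickle
for n in("scene",):
    d=get_image(n);pickle.dump(d,open(f"{n}5.pkl","wb"))
    overlay(d,[],(200,60,320,160),5,f"pics/{n}5.png")
print(read_state())
E
```

```text
cmd [ 4.76011e+02 -2.26008e+02  7.52130e+01 -1.24000e-01] meas [ 476.27 -226.08   75.4 ] [ 3.1415e+00 -4.0000e-04 -1.2420e-01] F [-0.2 -0.3  0. ] T [0.01 0.03 0.06] w 43.09 t 3.73
{'clock': 3.7833, 'qpos': array([ 0.32510509,  0.64830982,  0.09761553,  1.97764863, -0.11867629,
        0.52053726, -1.18897963]), 'qd': array([-9.05796724e-04,  2.21804693e-03,  4.92012891e-04, -1.58330629e-03,
       -1.77148590e-03, -7.58957708e-04, -2.17532650e-05]), 'tau': array([-3.55995109e-02, -4.88662326e+01,  1.92346931e+00, -1.12782285e+01,
        5.15023028e-03,  8.54112550e-04,  5.85152557e-04]), 'eef_pos': array([ 476.2604185 , -226.13770976,   75.37827046]), 'tool_rot': array([ 3.14150676e+00, -4.24494249e-04, -1.24240268e-01]), 'force': array([ 0.16501366, -0.37558459,  0.30832185]), 'torque': array([0.0124663 , 0.02607594, 0.00225683]), 'width': 43.247287931450124}
```

View pics/scene5.png

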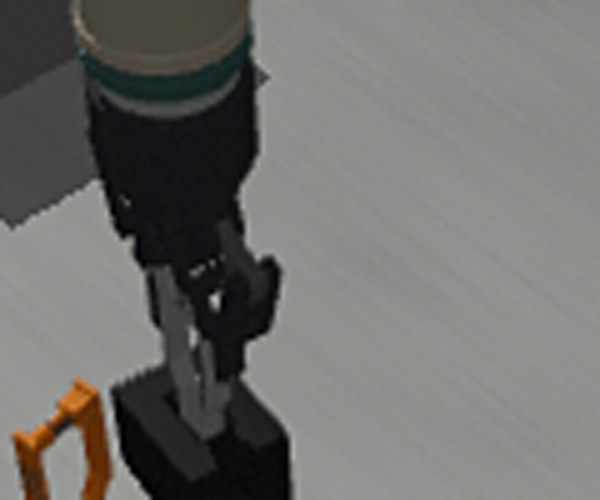

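Picture: both pads are on the tongs' arms and the width is 43.1. I'll lift slowly.

Call:
carry_out(
  series=[
    [[0,0,-0.3,0,0,0,4.3],[0,0,-0.8,0,0,0,4.3],[0,0,-1.4,0,0,0,4.3],[0,0,-2,0,0,0,4.3],[0,0,-2.0,0,0,0,4.3]],
  ],
)

```text
clock: 4.2
eef_pos: [477.0, -226.5, 96.7]
tool_rot: [3.141, -0.002, -0.124]
force: [-0.0, -0.3, -2.1]
width: 42.7
```

Call:
carry_out(
  series=[
    [[0,0,-1.2,0,0,0,4.3],[0,0,-3,0,0,0,4.3],[0,0,-5,0,0,0,4.3],[0,0,-7,0,0,0,4.3],[0,0,-8.0,0,0,0,4.3]],
  ],
)

```text
clock: 4.62
eef_pos: [477.1, -226.6, 177.5]
tool_rot: [3.141, -0.003, -0.124]
force: [0.3, -0.5, -0.8]
width: 43.0
```

```bash
python3 mv.py app 0 0 -10 0 to 550.5 21.5 175 0.157
python3 - <<'E'
from cell import *
import cv2
from h import *
import pickle
for n in("scene",):
    d=get_image(n);pickle.dump(d,open(f"{n}6.pkl","wb"))
    overlay(d,[],(200,30,320,160),4.5,f"pics/{n}6.png")
s=read_state();print(s["width"],s["force"],s["eef_pos"])
E
```

```text
cmd [ 4.76011e+02 -2.26008e+02  1.75213e+02 -1.24000e-01] meas [ 477.1  -226.59  177.47] [ 3.1407 -0.0032 -0.1243] F [ 0.3 -0.5 -0.8] T [-0.03 -0.04 -0.01] w 42.99 t 4.62
shift cm [ 4.3310e+00 -2.5482e+01  2.1000e-02] wz -0.281
42.87699064954019 [ 1.68636441 -0.94297851  1.23551027] [ 477.88668311 -226.93714668  178.44847789]
```

View pics/scene6.png

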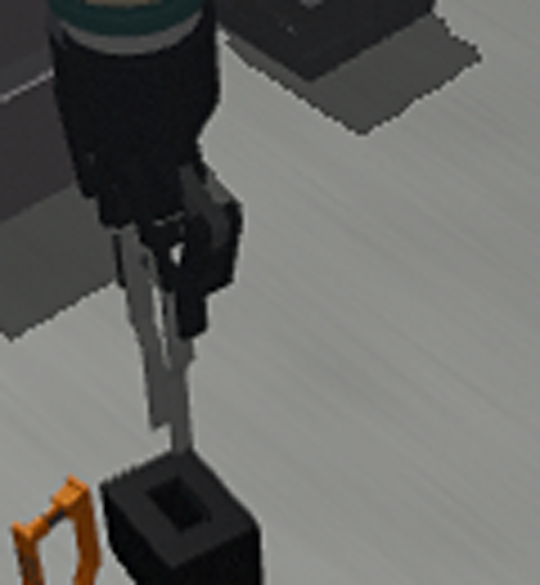

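The tongs hang upright in the hand, blade tips at crop (155,428)/(182,450), clear of the stand. Now I'll carry them over the block.

Call:
carry_out(
  series=[
    [[0.4,-2.5,0,0,0,-0.06,4.3],[1.0,-6,0,0,0,-0.12,4.3],[1.6,-9.5,0,0,0,-0.18,4.3],[2.2,-13,0,0,0,-0.24,4.3],[2.8,-16.5,0,0,0,-0.281,4.3]],
  ],
)

```text
clock: 5.08
eef_pos: [524.0, -64.2, 174.4]
tool_rot: [-3.141, 0.001, 0.159]
force: [0.1, -0.7, -1.4]
width: 43.1
```

```bash
python3 mv.py app 2.8 -16.5 0 -0.281 to 550.5 21.5 175 0.157
```

```text
cmd [ 5.24203e+02 -6.57380e+01  1.75213e+02  1.57000e-01] meas [524.02 -64.2  174.45] [-3.1412e+00  1.0000e-03  1.5920e-01] F [ 0.1 -0.7 -1.4] T [-0.   -0.06 -0.02] w 43.1 t 5.08
shift cm [ 3.961 -8.205  0.021] wz 0.0
```

Call:
carry_out(
  series=[
    [[1.2,-2.5,0,0,0,0,4.3],[2.4,-5,0,0,0,0,4.3],[3.4,-7,0,0,0,0,4.3],[3.96,-8.2,0,0,0,0,4.3],[3.96,-8.2,0,0,0,0,4.3]],
  ],
)

```text
clock: 5.5
eef_pos: [550.9, 25.3, 174.4]
tool_rot: [-3.14, 0.0, 0.162]
force: [0.0, 0.7, -0.8]
width: 43.3
```

Call:
carry_out(
  series=[
    [[0,0,0,0,0,0,4.3],[0,0,0,0,0,0,4.3],[0,0,0,0,0,0,4.3],[0,0,0,0,0,0,4.3]],
  ],
)

```text
clock: 5.83
eef_pos: [550.3, 19.5, 175.2]
tool_rot: [3.141, 0.0, 0.154]
force: [0.7, 0.6, -0.9]
width: 43.1
```

```bash
python3 mv.py app 3.96 -8.2 0 0
python3 - <<'E'
from cell import *
import cv2
from h import *
import pickle
for n in("scene","top"):
    d=get_image(n);pickle.dump(d,open(f"{n}7.pkl","wb"))
    overlay(d,[],(200,110,370,270) if n=="scene" else (220,150,340,270),4.,f"pics/{n}7.png")
s=read_state();print(s["width"],s["force"],s["eef_pos"],s["tool_rot"])
E
```

```text
cmd [5.50495e+02 2.14460e+01 1.75213e+02 1.57000e-01] meas [550.32  19.51 175.22] [3.1409e+00 4.0000e-04 1.5420e-01] F [ 0.7  0.6 -0.9] T [-0.01  0.02  0.  ] w 43.1 t 5.83
43.13666934005118 [-0.61853312 -0.91413379 -1.72156505] [550.52619433  20.17292486 175.32323574] [ 3.14124538e+00 -3.81586171e-05  1.54954071e-01]
```

View pics/scene7.png

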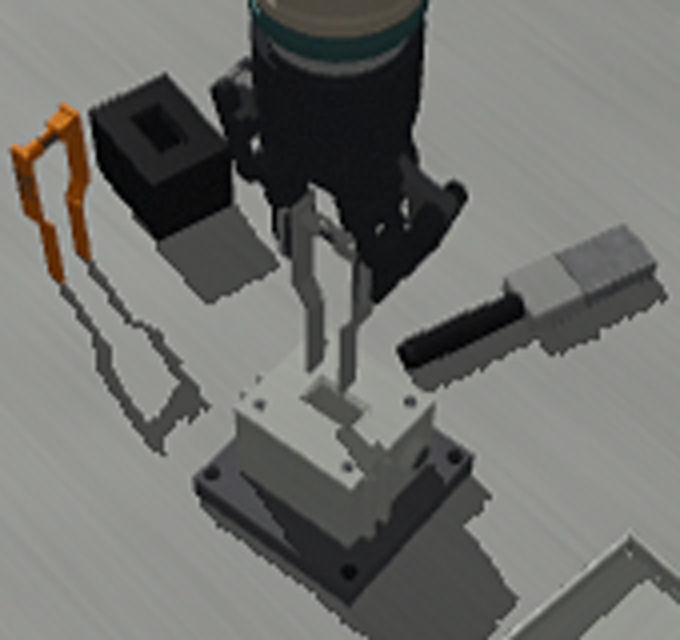

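View pics/top7.png

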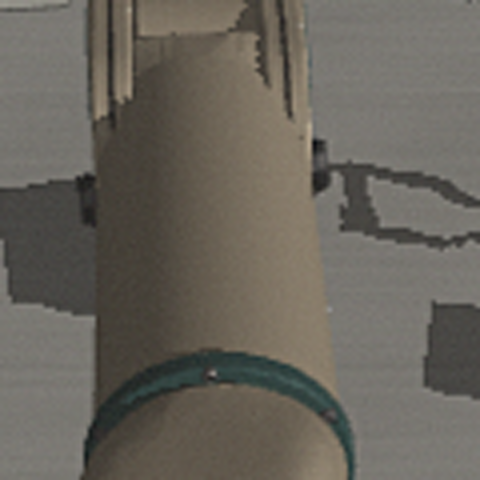

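```bash
python3 - <<'E'
from h import *
d=load("scene7")
tg=(550.5,20.5,0.155);G=(0,255,0);R=(0,0,255);Y=(0,255,255);bl=(550.5,21.5,0.157)
polys=[]
for s in(-1,1):
    y0,y1=sorted((s*9.5,s*12.5)); polys.append((box(*tg,-6,6,y0,y1,112),R))
    y0,y1=sorted((s*9.5,s*12.5)); polys.append((box(*tg,-6,6,y0,y1,168),Y))
    y0,y1=sorted((s*18,s*21.5)); polys.append((box(*tg,-7,7,y0,y1,244),G))
polys+=[(box(*bl,-8,8,-16,16,86),G),(box(*bl,-38,38,-42,42,86),G)]
overlay(d,polys,(250,140,330,240),7.5,"pics/o7.png");overlay(d,[],(250,140,330,240),7.5,"pics/o7b.png")
E
```

View pics/o7.png

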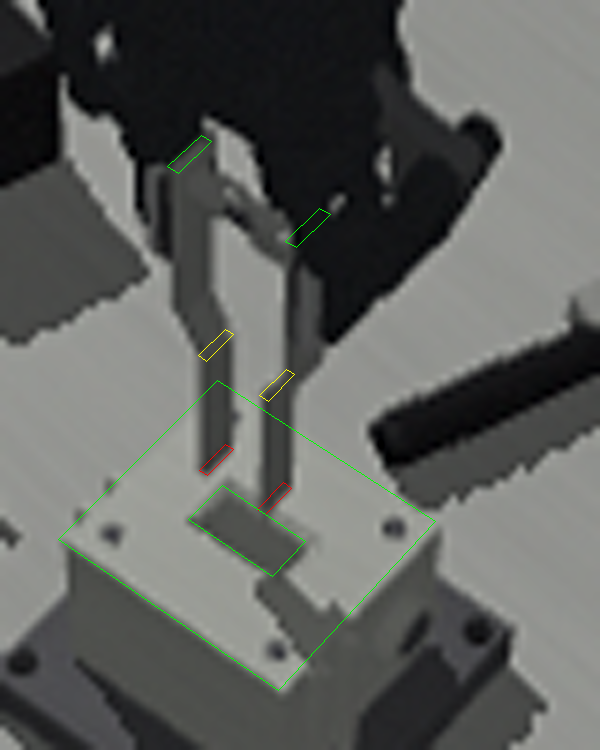

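View pics/o7b.png

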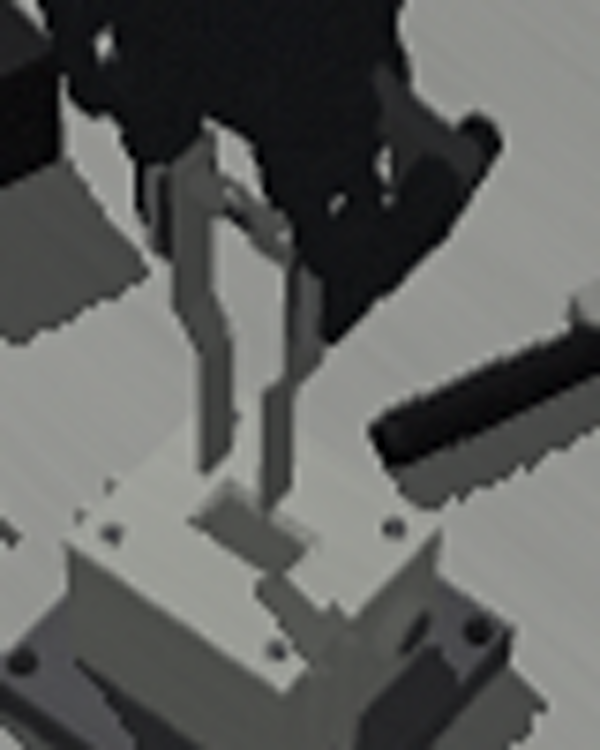

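Blade tips lie within about 0.5 px of the prediction, so the tongs sit at the TCP with tips at z≈112. Next I refine the slot centre from the block's four screw holes.

```bash
python3 - <<'E'
from h import *
for n in("scene0","top0"):
    d=load(n);g=cv2.cvtColor(d["img"],cv2.COLOR_BGR2GRAY).astype(float)
    bl=(550.5,21.5,0.157); H=[]
    for sx in(-1,1):
        for sy in(-1,1):
            best=None
            P=box(*bl,sx*29,sx*30,sy*33,sy*34,86)[0]
            u,v=pix(d,P)[0]
            x0,y0=int(round(u))-5,int(round(v))-5
            w=g[y0:y0+11,x0:x0+11].copy()
            k=cv2.GaussianBlur(w,(3,3),0)[2:-2,2:-2];iy,ix=np.unravel_index(k.argmin(),k.shape);iy+=2;ix+=2
            yy,xx=np.mgrid[iy-2:iy+3,ix-2:ix+3];ww=w[iy-2:iy+3,ix-2:ix+3];ww=np.clip(np.percentile(ww,80)-ww,0,None)
            c=(x0+(xx*ww).sum()/ww.sum(),y0+(yy*ww).sum()/ww.sum());H.append(onz(d,[c],86)[0,:2])
    H=np.array(H);print(n,np.round(H,1).tolist(),"mean",H.mean(0),"yaw",np.arctan2(*(H[2]-H[0])[::-1]),np.arctan2(*(H[3]-H[1])[::-1]),"d",[np.linalg.norm(H[a]-H[b]).round(1) for a,b in((0,1),(2,3),(0,2),(1,3))])
    # block top face edges: sample profile along normals
    res=[]
    for ax in(0,1):
        ctr=[]
        for sg in(-1,1):
            offs=[]
            half=(38,42)[ax]
            for t in np.linspace(-22,22,23):
                r=np.arange(half-8,half+8,.25)
                L=np.zeros((len(r),3));L[:,ax]=sg*r;L[:,1-ax]=t;L[:,2]=86
                P=L@Rz(bl[2]).T+[bl[0],bl[1],0]
                q=pix(d,P).astype(np.float32);p=cv2.remap(d["img"].max(2).astype(np.float32),q[None,:,0],q[None,:,1],cv2.INTER_LINEAR)[0]
                gr=np.gradient(cv2.GaussianBlur(p[None],(0,0),2)[0]);i=np.argmin(gr); offs.append(r[i]-half)
            ctr.append(sg*np.median(offs)); print("  axis",ax,sg,"edge off",np.median(offs),np.percentile(offs,[20,80]))
        res.append(np.mean(ctr))
    o=np.array([*res,0])@Rz(bl[2]).T; print("  centre shift",np.round(res,2),"->",np.array(bl[:2])+o[:2])
E
```

```text
scene0 [[526.5, -13.0], [517.3, 50.6], [595.8, -3.1], [586.4, 61.4]] mean [556.4866617   23.97653064] yaw 0.14097278923550163 0.15449757218993682 d [np.float64(64.3), np.float64(65.2), np.float64(70.0), np.float64(69.9)]
  axis 0 -1 edge off 1.5 [0.85 3.65]
  axis 0 1 edge off -0.5 [-0.75 -0.5 ]
  axis 1 -1 edge off -1.5 [-1.9  -1.25]
  axis 1 1 edge off 1.75 [1.5  2.15]
  centre shift [-1.    1.62] -> [549.25822101  22.94865798]
top0 [[527.7, -14.5], [518.6, 48.6], [583.2, -6.3], [573.8, 57.5]] mean [550.83525784  21.32283061] yaw 0.14647378398567223 0.15971990730630245 d [np.float64(63.7), np.float64(64.5), np.float64(56.1), np.float64(55.9)]
  axis 0 -1 edge off 0.5 [0.  6.5]
  axis 0 1 edge off -0.25 [-0.5  0.5]
  axis 1 -1 edge off 0.75 [-0.15  6.15]
  axis 1 1 edge off 0.0 [-0.65  0.5 ]
  centre shift [-0.38 -0.38] -> [550.18824563  21.07097877]
```

```bash
python3 - <<'E'
from h import *
d=load("scene7");g=cv2.cvtColor(d["img"],cv2.COLOR_BGR2GRAY).astype(np.float32)
tg=(550.5,20.4,0.155)
def prof(v,u0,u1):
    u=np.arange(u0,u1,.1).astype(np.float32);p=cv2.remap(g,u[None],np.full((1,len(u)),v,np.float32),cv2.INTER_LINEAR)[0]
    gr=np.gradient(cv2.GaussianBlur(p[None],(0,0),5)[0]);return u[gr.argmin()],u[gr.argmax()]
for s in(-1,1):
    y0,y1=sorted((s*9.5,s*12.5)); res=[]
    V=np.vstack([box(*tg,-6,6,y0,y1,112),box(*tg,-6,6,y0,y1,168)])
    h=cv2.convexHull(pix(d,V).astype(np.float32))[:,0]
    lo,hi=pix(d,box(*tg,-6,6,y0,y1,112))[:,1].min(),pix(d,box(*tg,-6,6,y0,y1,168))[:,1].max()
    for v in np.arange(hi+1,lo-.5,1):
        # silhouette intersection
        us=[]
        for a,b in zip(h,np.roll(h,-1,0)):
            if (a[1]-v)*(b[1]-v)<0: us.append(a[0]+(b[0]-a[0])*(v-a[1])/(b[1]-a[1]))
        l,r=min(us),max(us); m=prof(v,l-3,r+3); res.append((m[0]-l,m[1]-r))
    print(s,np.round(np.median(res,0),2),np.round(res,1).tolist())
    # bottom tip: vertical profile along blade centre
    q=pix(d,box(*tg,-6,6,y0,y1,112)); 
    for k in range(4): pass
    c=q.mean(0); 
    for du in(-1,0,1):
        vv=np.arange(c[1]-8,c[1]+8,.1).astype(np.float32);p=cv2.remap(g,np.full((1,len(vv)),c[0]+du,np.float32),vv[None],cv2.INTER_LINEAR)[0]
        gr=np.gradient(cv2.GaussianBlur(p[None],(0,0),5)[0]);hy=[a[1]+(b[1]-a[1])*(c[0]+du-a[0])/(b[0]-a[0]) for a,b in zip(h,np.roll(h,-1,0)) if (a[0]-c[0]-du)*(b[0]-c[0]-du)<0]
        print("  tip v meas-pred",round(float(vv[gr.argmax()]-max(hy)),2))
E
```

```text
-1 [0.1  0.03] [[0.1, -0.1], [0.1, -0.0], [0.1, -0.0], [0.1, -0.0], [0.1, -0.0], [0.2, 0.1], [0.2, 0.7], [0.1, 0.7], [0.1, 0.2], [0.1, 0.1]]
  tip v meas-pred -0.09
  tip v meas-pred 0.02
  tip v meas-pred 0.03
1 [0.4  0.08] [[0.4, -0.1], [0.4, -0.1], [0.4, -0.1], [0.4, -0.0], [0.4, 0.1], [0.4, 0.1], [0.5, 0.1], [0.5, 0.1], [0.3, 0.1], [0.2, 0.1]]
  tip v meas-pred -0.44
  tip v meas-pred 0.09
  tip v meas-pred 0.02
```

The blades match tongs pose (550.5,20.4), tip z=112, within 0.1 px. In the same view the slot centre is (549.5,23). I'll shift about +2.3 mm in y and -1 mm in x and go down to tips about z=90.

```bash
python3 mv.py to 549.6 22.9 153 0.155
```

```text
cmd [5.50495e+02 2.14460e+01 1.75213e+02 1.57000e-01] meas [550.53  20.17 175.32] [ 3.1412 -0.      0.155 ] F [-0.6 -0.9 -1.7] T [-0.03 -0.03 -0.01] w 43.14 t 5.93
shift cm [-0.066 -0.158  2.221] wz 0.002
```

Call:
carry_out(
  series=[
    [[-0.07,-0.16,0.5,0,0,0,4.3],[-0.07,-0.16,1.2,0,0,0,4.3],[-0.07,-0.16,1.8,0,0,0,4.3],[-0.07,-0.16,1.8,0,0,0,4.3],[-0.07,-0.16,1.8,0,0,0,4.3]],
  ],
)

```text
clock: 6.35
eef_pos: [549.2, 22.8, 156.5]
tool_rot: [-3.142, 0.002, 0.157]
force: [-0.1, 0.0, -1.2]
width: 43.1
```

```bash
python3 mv.py app -0.07 -0.16 1.8 0
python3 - <<'E'
from cell import *
import cv2
from h import *
import pickle
d=get_image("scene");pickle.dump(d,open(f"scene8.pkl","wb"))
s=read_state();e=s["eef_pos"];print(s["width"],s["force"],e,s["tool_rot"])
tg=(e[0],e[1],0.155);G=(0,255,0);R=(0,0,255);bl=(549.5,23,0.153)
polys=[(box(*bl,-8,8,-16,16,83),G),(box(*bl,-11,11,-19,19,86),(255,0,0)),(box(*bl,-38,38,-42,42,86),G)]
for q in(-1,1):
    y0,y1=sorted((q*9.5,q*12.5)); polys.append((box(*tg,-6,6,y0,y1,e[2]-63.2),R))
overlay(d,polys,(250,140,330,240),7.5,"pics/o8.png")
E
```

```text
cmd [5.49553e+02 2.29170e+01 1.57213e+02 1.57000e-01] meas [549.15  22.83 156.46] [-3.1415e+00  1.5000e-03  1.5690e-01] F [-0.1  0.  -1.2] T [-0.04 -0.01  0.01] w 43.07 t 6.35
43.12041341835179 [-0.34885205 -0.29633282 -0.9985003 ] [549.5658865   22.83877196 156.86625161] [-3.14157561e+00  5.98237755e-04  1.56839990e-01]
```

View pics/o8.png

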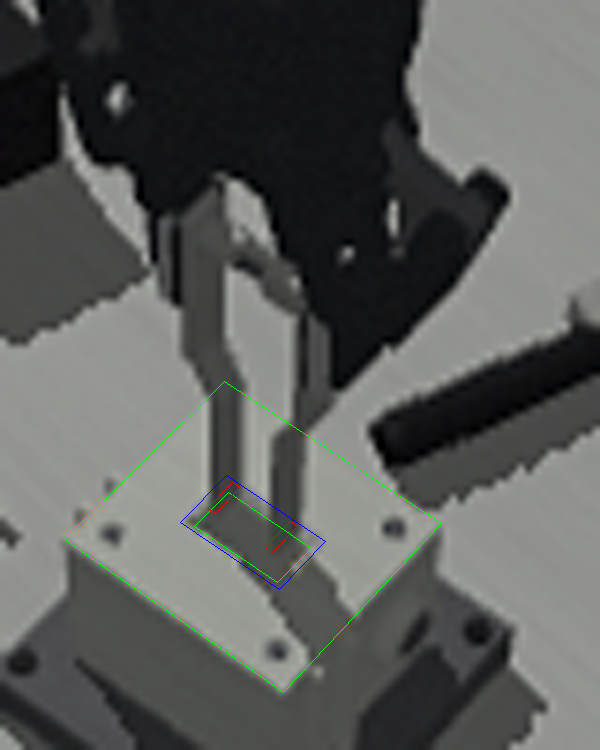

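The overlay shows both blades centred over the slot, with predicted tips at crop (222,497) and (280,537). I'll enter slowly, watching the force.

Call:
carry_out(
  series=[
    [[0,0,0.3,0,0,0,4.3],[0,0,0.7,0,0,0,4.3],[0,0,1.1,0,0,0,4.3],[0,0,1.4,0,0,0,4.3],[0,0,1.4,0,0,0,4.3]],
  ],
)

```text
clock: 6.82
eef_pos: [549.1, 22.8, 142.4]
tool_rot: [-3.141, 0.001, 0.157]
force: [-0.6, -0.4, -1.8]
width: 43.0
```

```bash
python3 mv.py app 0 0 1.4 0
```

```text
cmd [5.49553e+02 2.29170e+01 1.43213e+02 1.57000e-01] meas [549.13  22.82 142.42] [-3.1415e+00  1.4000e-03  1.5680e-01] F [-0.6 -0.4 -1.8] T [ 0.02 -0.   -0.  ] w 42.98 t 6.82
```

Call:
carry_out(
  series=[
    [[0,0,0.5,0,0,0,4.3],[0,0,1.0,0,0,0,4.3],[0,0,1.5,0,0,0,4.3],[0,0,2,0,0,0,4.3],[0,0,2,0,0,0,4.3]],
  ],
)

```text
clock: 7.23
eef_pos: [548.8, 22.8, 122.0]
tool_rot: [-3.141, 0.002, 0.157]
force: [-0.2, -0.2, -0.8]
width: 43.0
```

Call:
carry_out(
  series=[
    [[0,0,0.4,0,0,0,4.3],[0,0,0.8,0,0,0,4.3],[0,0,1.2,0,0,0,4.3],[0,0,1.5,0,0,0,4.3],[0,0,1.5,0,0,0,4.3]],
  ],
)

```text
clock: 7.65
eef_pos: [549.2, 22.8, 107.5]
tool_rot: [-3.142, 0.001, 0.157]
force: [-0.2, 0.1, -2.2]
width: 43.4
```

```bash
python3 mv.py app 0 0 3.5 0
```

```text
cmd [5.49553e+02 2.29170e+01 1.08213e+02 1.57000e-01] meas [549.18  22.82 107.49] [-3.1415e+00  1.3000e-03  1.5690e-01] F [-0.2  0.1 -2.2] T [ 0.    0.01 -0.  ] w 43.43 t 7.65
```

Call:
carry_out(
  series=[
    [[0,0,0.2,0,0,0,4.3],[0,0,0.4,0,0,0,4.3],[0,0,0.6,0,0,0,4.3],[0,0,0.6,0,0,0,4.3],[0,0,0.6,0,0,0,4.3]],
  ],
)

```text
clock: 8.07
eef_pos: [549.7, 22.8, 102.1]
tool_rot: [-3.142, 0.0, 0.157]
force: [0.2, -1.2, -0.9]
width: 43.1
```

Call:
carry_out(
  series=[
    [[0,0,0.05,0,0,0,4.3],[0,0,0.1,0,0,0,4.3],[0,0,0.1,0,0,0,4.3]],
  ],
)

```text
clock: 8.32
eef_pos: [549.7, 22.8, 101.2]
tool_rot: [3.142, -0.0, 0.157]
force: [0.5, 0.5, -0.7]
width: 43.1
```

```bash
python3 mv.py app 0 0 0.7 0
```

```text
cmd [5.49553e+02 2.29170e+01 1.01213e+02 1.57000e-01] meas [549.7   22.83 101.22] [ 3.1416 -0.      0.1568] F [ 0.5  0.5 -0.7] T [-0.    0.02  0.01] w 43.11 t 8.32
```

No contact so far, and the tips are about 4 mm above the floor beside the head. I'll go 1 mm lower and close in steps.

Call:
carry_out(
  series=[
    [[0,0,0.1,0,0,0,4.2],[0,0,0.1,0,0,0,4.0],[0,0,0.1,0,0,0,3.9],[0,0,0.1,0,0,0,3.8],[0,0,0.1,0,0,0,3.8]],
  ],
)

```text
clock: 8.73
eef_pos: [549.7, 22.8, 100.2]
tool_rot: [3.142, -0.0, 0.157]
force: [-1.2, -0.0, -0.1]
width: 38.1
```

Call:
carry_out(
  series=[
    [[0,0,0,0,0,0,3.75],[0,0,0,0,0,0,3.7],[0,0,0,0,0,0,3.7]],
  ],
)

```text
clock: 8.98
eef_pos: [549.8, 22.5, 100.3]
tool_rot: [3.141, -0.0, 0.157]
force: [-0.9, -0.8, -1.2]
width: 37.2
```

```bash
python3 mv.py app 0 0 0.1 0
```

```text
cmd [5.49553e+02 2.29170e+01 1.00213e+02 1.57000e-01] meas [549.8   22.54 100.28] [ 3.1412e+00 -2.0000e-04  1.5660e-01] F [-0.9 -0.8 -1.2] T [-0.25 -0.06 -0.  ] w 37.24 t 8.98
```

The x moment shows one blade touching the head first: the pin pushes the tongs toward -y. I'll ease the tool 0.5 mm toward -y.

Call:
carry_out(
  series=[
    [[0,0.03,0,0,0,0,3.7],[0,0.05,0,0,0,0,3.7],[0,0.05,0,0,0,0,3.7]],
  ],
)

```text
clock: 9.23
eef_pos: [549.8, 22.4, 100.2]
tool_rot: [-3.141, -0.0, 0.157]
force: [-0.1, -0.0, -1.3]
width: 37.0
```

```bash
python3 mv.py app 0 0.05 0 0
```

```text
cmd [5.49632e+02 2.24230e+01 1.00213e+02 1.57000e-01] meas [549.79  22.41 100.22] [-3.1415 -0.      0.1568] F [-0.1 -0.  -1.3] T [-0.11 -0.03 -0.03] w 36.98 t 9.23
```

Call:
carry_out(
  series=[
    [[0,0.03,0,0,0,0,3.7],[0,0.04,0,0,0,0,3.65],[0,0.04,0,0,0,0,3.65]],
  ],
)

```text
clock: 9.48
eef_pos: [549.8, 22.0, 100.2]
tool_rot: [-3.141, 0.0, 0.157]
force: [0.1, -0.3, -1.0]
width: 36.8
```

```bash
python3 mv.py app 0 0.04 0 0
```

```text
cmd [5.49694e+02 2.20280e+01 1.00213e+02 1.57000e-01] meas [549.8   22.03 100.2 ] [-3.1415  0.      0.1568] F [ 0.1 -0.3 -1. ] T [-0.03 -0.   -0.  ] w 36.79 t 9.48
```

Call:
carry_out(
  series=[
    [[0,0,0,0,0,0,3.62],[0,0,0,0,0,0,3.6],[0,0,0,0,0,0,3.6]],
  ],
)

```text
clock: 9.73
eef_pos: [549.8, 21.9, 100.2]
tool_rot: [3.142, -0.0, 0.157]
force: [-0.4, -0.5, -0.6]
width: 36.2
```

```bash
python3 mv.py
```

```text
cmd [5.49694e+02 2.20280e+01 1.00213e+02 1.57000e-01] meas [549.84  21.92 100.23] [ 3.1416 -0.      0.1568] F [-0.4 -0.5 -0.6] T [-0.04  0.01 -0.01] w 36.24 t 9.73
```

Call:
carry_out(
  series=[
    [[0,0,0,0,0,0,3.58],[0,0,0,0,0,0,3.58]],
  ],
)

```text
clock: 9.9
eef_pos: [549.8, 21.9, 100.2]
tool_rot: [3.142, 0.0, 0.157]
force: [-0.6, -0.3, -1.4]
width: 35.8
```

Call:
carry_out(
  series=[
    [[0,0,0,0,0,0,3.58]],
  ],
)

```text
clock: 9.98
eef_pos: [549.8, 21.9, 100.2]
tool_rot: [3.142, 0.0, 0.157]
force: [-0.8, -0.9, -0.7]
width: 35.7
```

Call:
carry_out(
  series=[
    [[0,0,0,0,0,0,3.58]],
  ],
)

```text
clock: 10.07
eef_pos: [549.8, 21.9, 100.2]
tool_rot: [3.142, -0.0, 0.157]
force: [0.6, -0.6, -1.7]
width: 35.8
```

```bash
python3 mv.py
```

```text
cmd [5.49694e+02 2.20280e+01 1.00213e+02 1.57000e-01] meas [549.84  21.87 100.23] [ 3.1415e+00 -1.0000e-04  1.5670e-01] F [ 0.6 -0.6 -1.7] T [-0.12 -0.07  0.  ] w 35.82 t 10.07
```

Call:
carry_out(
  series=[
    [[0,0.03,0,0,0,0,3.57],[0,0.03,0,0,0,0,3.56],[0,0.03,0,0,0,0,3.56]],
  ],
)

```text
clock: 10.32
eef_pos: [549.9, 21.7, 100.2]
tool_rot: [-3.141, -0.0, 0.157]
force: [-0.2, -0.4, -0.4]
width: 35.9
```

```bash
python3 mv.py app 0 0.03 0 0
```

```text
cmd [5.49741e+02 2.17310e+01 1.00213e+02 1.57000e-01] meas [549.9   21.72 100.23] [-3.1415e+00 -1.0000e-04  1.5680e-01] F [-0.2 -0.4 -0.4] T [-0.03  0.01 -0.  ] w 35.89 t 10.32
```

Call:
carry_out(
  series=[
    [[0,0,0,0,0,0,3.56]],
  ],
)

```text
clock: 10.4
eef_pos: [549.9, 21.7, 100.2]
tool_rot: [-3.141, -0.0, 0.157]
force: [-1.0, 0.4, -0.9]
width: 35.5
```

```bash
python3 mv.py
```

```text
cmd [5.49741e+02 2.17310e+01 1.00213e+02 1.57000e-01] meas [549.89  21.74 100.24] [-3.1415e+00 -1.0000e-04  1.5680e-01] F [-1.   0.4 -0.9] T [-0.11  0.05  0.06] w 35.5 t 10.4
```

Call:
carry_out(
  series=[
    [[0,0,-0.05,0,0,0,3.56],[0,0,-0.1,0,0,0,3.56],[0,0,-0.15,0,0,0,3.56]],
  ],
)

```text
clock: 10.65
eef_pos: [549.8, 21.7, 101.7]
tool_rot: [-3.142, 0.0, 0.157]
force: [-0.2, -0.5, -1.5]
width: 35.7
```

```bash
python3 mv.py app 0 0 -0.15 0
```

```text
cmd [5.49741e+02 2.17310e+01 1.01713e+02 1.57000e-01] meas [549.82  21.68 101.72] [-3.1415e+00  1.0000e-04  1.5680e-01] F [-0.2 -0.5 -1.5] T [ 0.03  0.03 -0.02] w 35.7 t 10.65
```

No pull load is showing, so the grip is still too light. I'll go back down and tighten.

Call:
carry_out(
  series=[
    [[0,0,0.1,0,0,0,3.58],[0,0,0.2,0,0,0,3.56],[0,0,0.2,0,0,0,3.54],[0,0,0.2,0,0,0,3.53],[0,0,0.2,0,0,0,3.53]],
  ],
)

```text
clock: 11.07
eef_pos: [550.0, 21.7, 99.7]
tool_rot: [-3.142, -0.0, 0.157]
force: [0.6, -0.0, -1.4]
width: 35.6
```

```bash
python3 mv.py app 0 0 0.2 0
```

```text
cmd [5.49741e+02 2.17310e+01 9.97130e+01 1.57000e-01] meas [550.    21.74  99.7 ] [-3.1415e+00 -2.0000e-04  1.5680e-01] F [ 0.6 -0.  -1.4] T [ 0.11 -0.13 -0.03] w 35.56 t 11.07
```

Call:
carry_out(
  series=[
    [[0,0,-0.05,0,0,0,3.53],[0,0,-0.1,0,0,0,3.53]],
  ],
)

```text
clock: 11.23
eef_pos: [549.7, 21.7, 100.3]
tool_rot: [-3.142, 0.0, 0.157]
force: [0.3, -0.8, -6.3]
width: 35.1
```

```bash
python3 mv.py app 0 0 -0.1 0
```

```text
cmd [5.49741e+02 2.17310e+01 1.00713e+02 1.57000e-01] meas [549.68  21.68 100.3 ] [-3.1416e+00  5.0000e-04  1.5690e-01] F [ 0.3 -0.8 -6.3] T [ 0.09 -0.29 -0.02] w 35.05 t 11.23
```

The wrist shows about 5 N of pull, so the grip holds. I'll keep drawing slowly.

Call:
carry_out(
  series=[
    [[0,0,-0.1,0,0,0,3.53],[0,0,-0.2,0,0,0,3.53],[0,0,-0.3,0,0,0,3.53]],
  ],
)

```text
clock: 11.48
eef_pos: [549.3, 21.6, 103.5]
tool_rot: [-3.142, 0.001, 0.157]
force: [-0.3, 0.2, -5.9]
width: 35.5
```

```bash
python3 mv.py app 0 0 -0.3 0
```

```text
cmd [5.49741e+02 2.17310e+01 1.03713e+02 1.57000e-01] meas [549.26  21.58 103.49] [-3.1415e+00  1.3000e-03  1.5680e-01] F [-0.3  0.2 -5.9] T [ 0.06 -0.05 -0.02] w 35.52 t 11.48
```

Call:
carry_out(
  series=[
    [[0,0,-0.2,0,0,0,3.53],[0,0,-0.4,0,0,0,3.53],[0,0,-0.6,0,0,0,3.53],[0,0,-0.8,0,0,0,3.53]],
  ],
)

```text
clock: 11.82
eef_pos: [550.5, 21.6, 112.6]
tool_rot: [3.141, -0.001, 0.157]
force: [0.6, 0.8, -0.6]
width: 35.5
```

```bash
python3 mv.py app 0 0 -0.8 0
```

```text
cmd [5.49741e+02 2.17310e+01 1.11713e+02 1.57000e-01] meas [550.53  21.64 112.55] [ 3.1414e+00 -1.5000e-03  1.5680e-01] F [ 0.6  0.8 -0.6] T [-0.02 -0.02  0.  ] w 35.47 t 11.82
```

Call:
carry_out(
  series=[
    [[0,0,-0.4,0,0,0,3.53],[0,0,-1.0,0,0,0,3.53],[0,0,-1.8,0,0,0,3.53],[0,0,-2.6,0,0,0,3.53],[0,0,-3.4,0,0,0,3.53]],
  ],
)

```text
clock: 12.23
eef_pos: [550.2, 21.7, 146.9]
tool_rot: [3.142, -0.001, 0.157]
force: [0.4, 0.6, 0.2]
width: 35.6
```

Call:
carry_out(
  series=[
    [[0,0,-0.8,0,0,0,3.53],[0,0,-1.6,0,0,0,3.53],[0,0,-2.4,0,0,0,3.53],[0,0,-3.2,0,0,0,3.53],[0,0,-3.6,0,0,0,3.53]],
  ],
)

```text
clock: 12.65
eef_pos: [550.5, 21.7, 183.1]
tool_rot: [3.141, -0.002, 0.157]
force: [0.4, -0.5, -0.6]
width: 35.4
```

```bash
python3 mv.py app 0 0 -7 0
python3 - <<'E'
from cell import *
import cv2
from h import *
import pickle
d=get_image("scene");pickle.dump(d,open(f"scene9.pkl","wb"))
s=read_state();e=s["eef_pos"];print(s["width"],s["force"],e,s["tool_rot"])
overlay(d,[],(250,120,340,240),6,"pics/o9.png")
E
```

```text
cmd [5.49741e+02 2.17310e+01 1.81713e+02 1.57000e-01] meas [550.49  21.68 183.1 ] [ 3.1415e+00 -1.7000e-03  1.5670e-01] F [ 0.4 -0.5 -0.6] T [ 0.01  0.04 -0.  ] w 35.36 t 12.65
35.33364831479937 [ 0.15442815  0.320629   -1.12927576] [550.74857934  21.68654707 183.3627241 ] [ 3.14142836e+00 -2.38274273e-03  1.56722808e-01]
```

View pics/o9.png

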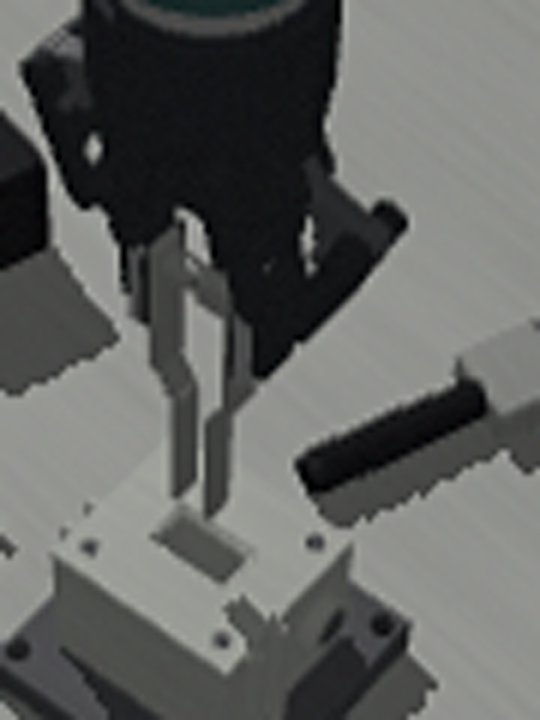

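Picture: the gap between the blades at crop (200,470) is empty. The pin slipped off partway, so I'll go back in with a slightly firmer grip.

Call:
carry_out(
  series=[
    [[0,0,0.5,0,0,0,4.3],[0,0,1.5,0,0,0,4.3],[0,0,2.5,0,0,0,4.3],[0,0,3.0,0,0,0,4.3],[0,0,3.0,0,0,0,4.3]],
  ],
)

```text
clock: 13.12
eef_pos: [548.1, 21.5, 149.3]
tool_rot: [-3.141, 0.005, 0.157]
force: [-0.0, 0.7, -1.4]
width: 43.1
```

Call:
carry_out(
  series=[
    [[0,0,0.4,0,0,0,4.3],[0,0,0.8,0,0,0,4.3],[0,0,1.2,0,0,0,4.3],[0,0,1.5,0,0,0,4.3],[0,0,1.5,0,0,0,4.3]],
  ],
)

```text
clock: 13.53
eef_pos: [549.5, 21.6, 136.1]
tool_rot: [-3.142, 0.001, 0.157]
force: [-0.3, 0.1, -0.8]
width: 43.2
```

Call:
carry_out(
  series=[
    [[0,0,0.5,0,0,0,4.3],[0,0,1.0,0,0,0,4.3],[0,0,1.5,0,0,0,4.3],[0,0,2.0,0,0,0,4.3],[0,0,2.0,0,0,0,4.3]],
  ],
)

```text
clock: 13.95
eef_pos: [549.0, 21.6, 115.5]
tool_rot: [-3.141, 0.002, 0.157]
force: [-0.9, -0.1, -0.5]
width: 43.2
```

```bash
python3 mv.py app 0 0 6.5 0
```

```text
cmd [5.49741e+02 2.17310e+01 1.16713e+02 1.57000e-01] meas [549.04  21.61 115.52] [-3.1414e+00  2.0000e-03  1.5680e-01] F [-0.9 -0.1 -0.5] T [ 0.01  0.01 -0.  ] w 43.19 t 13.95
```

```bash
python3 - <<'E'
from h import *
d=load("scene9")
polys=[]
for dz,c in((0,(0,0,255)),(-5,(0,255,0)),(5,(255,0,0))):
  for q in(-1,1):
    y0,y1=sorted((q*5.7,q*8.7)); polys.append((box(550.3,21.7,.157,-6,6,y0,y1,183.1-63.2+dz),c))
overlay(d,polys,(265,180,300,215),16,"pics/o9b.png")
E
```

```text
(no output)
```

View pics/o9b.png

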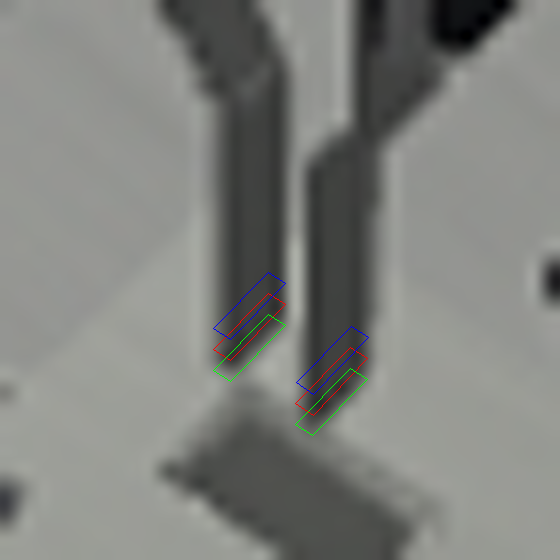

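The tips appear about 2 mm lower in the hand than before, so I'll use tip = TCP − 65 and go to TCP 101.

Call:
carry_out(
  series=[
    [[0,0,0.4,0,0,0,4.3],[0,0,0.8,0,0,0,4.3],[0,0,1.2,0,0,0,4.3],[0,0,1.2,0,0,0,4.3]],
  ],
)

```text
clock: 14.28
eef_pos: [549.3, 21.6, 103.9]
tool_rot: [-3.141, 0.001, 0.157]
force: [-0.2, 0.2, -1.5]
width: 42.8
```

Call:
carry_out(
  series=[
    [[0,0,0.1,0,0,0,4.3],[0,0,0.2,0,0,0,4.3],[0,0,0.3,0,0,0,4.3],[0,0,0.35,0,0,0,4.2],[0,0,0.35,0,0,0,4.0]],
  ],
)

```text
clock: 14.7
eef_pos: [549.9, 21.6, 101.2]
tool_rot: [-3.142, 0.0, 0.157]
force: [0.9, 0.5, -0.6]
width: 40.1
```

```bash
python3 mv.py app 0 0 1.55 0
```

```text
cmd [5.49741e+02 2.17310e+01 1.01213e+02 1.57000e-01] meas [549.87  21.63 101.2 ] [-3.1416  0.      0.1568] F [ 0.9  0.5 -0.6] T [0.03 0.01 0.06] w 40.09 t 14.7
```

Call:
carry_out(
  series=[
    [[0,0,0,0,0,0,3.8],[0,0,0,0,0,0,3.7],[0,0,0,0,0,0,3.6],[0,0,0,0,0,0,3.55],[0,0,0,0,0,0,3.55]],
  ],
)

```text
clock: 15.12
eef_pos: [550.0, 21.7, 101.3]
tool_rot: [-3.142, -0.0, 0.157]
force: [0.1, 0.2, 0.4]
width: 35.4
```

```bash
python3 mv.py
```

```text
cmd [5.49741e+02 2.17310e+01 1.01213e+02 1.57000e-01] meas [549.96  21.69 101.32] [-3.1415e+00 -2.0000e-04  1.5680e-01] F [0.1 0.2 0.4] T [ 0.01  0.03 -0.03] w 35.43 t 15.12
```

Call:
carry_out(
  series=[
    [[0,0,0,0,0,0,3.53],[0,0,0,0,0,0,3.52],[0,0,0,0,0,0,3.52]],
  ],
)

```text
clock: 15.37
eef_pos: [550.0, 21.7, 101.3]
tool_rot: [-3.142, -0.0, 0.157]
force: [-0.2, -0.0, -0.1]
width: 35.6
```

```bash
python3 mv.py
```

```text
cmd [5.49741e+02 2.17310e+01 1.01213e+02 1.57000e-01] meas [549.99  21.69 101.35] [-3.1416e+00 -3.0000e-04  1.5680e-01] F [-0.2 -0.  -0.1] T [ 0.01 -0.01 -0.01] w 35.56 t 15.37
```

Call:
carry_out(
  series=[
    [[0,0,-0.03,0,0,0,3.52],[0,0,-0.06,0,0,0,3.52],[0,0,-0.1,0,0,0,3.52]],
  ],
)

```text
clock: 15.62
eef_pos: [549.7, 21.6, 101.7]
tool_rot: [-3.142, 0.0, 0.157]
force: [0.7, -0.2, -5.5]
width: 35.3
```

```bash
python3 mv.py app 0 0 -0.1 0
```

```text
cmd [5.49741e+02 2.17310e+01 1.02213e+02 1.57000e-01] meas [549.69  21.64 101.75] [-3.1416e+00  4.0000e-04  1.5680e-01] F [ 0.7 -0.2 -5.5] T [ 0.12 -0.29 -0.01] w 35.33 t 15.62
```

Call:
carry_out(
  series=[
    [[0,0,-0.05,0,0,0,3.52],[0,0,-0.1,0,0,0,3.52],[0,0,-0.15,0,0,0,3.52],[0,0,-0.2,0,0,0,3.52]],
  ],
)

```text
clock: 15.95
eef_pos: [549.7, 21.6, 104.1]
tool_rot: [-3.142, 0.0, 0.157]
force: [0.3, 0.4, -5.7]
width: 35.3
```

```bash
python3 mv.py app 0 0 -0.2 0
```

```text
cmd [5.49741e+02 2.17310e+01 1.04213e+02 1.57000e-01] meas [549.72  21.64 104.1 ] [-3.1416e+00  4.0000e-04  1.5670e-01] F [ 0.3  0.4 -5.7] T [ 0.12 -0.29 -0.04] w 35.32 t 15.95
```

Call:
carry_out(
  series=[
    [[0,0,-0.05,0,0,0,3.52],[0,0,-0.1,0,0,0,3.52],[0,0,-0.15,0,0,0,3.52],[0,0,-0.2,0,0,0,3.52]],
  ],
)

```text
clock: 16.28
eef_pos: [549.7, 21.7, 106.3]
tool_rot: [-3.142, 0.0, 0.157]
force: [0.4, -0.2, -5.9]
width: 35.5
```

```bash
python3 mv.py app 0 0 -0.2 0
```

```text
cmd [5.49741e+02 2.17310e+01 1.06213e+02 1.57000e-01] meas [549.75  21.65 106.28] [-3.1416e+00  2.0000e-04  1.5670e-01] F [ 0.4 -0.2 -5.9] T [-0.01 -0.14 -0.05] w 35.52 t 16.28
```

Call:
carry_out(
  series=[
    [[0,0,-0.05,0,0,0,3.52],[0,0,-0.1,0,0,0,3.52],[0,0,-0.15,0,0,0,3.52],[0,0,-0.2,0,0,0,3.52]],
  ],
)

```text
clock: 16.62
eef_pos: [549.8, 21.6, 108.3]
tool_rot: [3.142, 0.0, 0.157]
force: [0.3, -0.3, -4.5]
width: 35.4
```

Call:
carry_out(
  series=[
    [[0,0,-0.05,0,0,0,3.52],[0,0,-0.1,0,0,0,3.52],[0,0,-0.15,0,0,0,3.52],[0,0,-0.2,0,0,0,3.52]],
  ],
)

```text
clock: 16.95
eef_pos: [550.2, 21.6, 110.6]
tool_rot: [3.142, -0.001, 0.157]
force: [0.1, 0.4, -1.0]
width: 35.0
```

```bash
python3 mv.py app 0 0 -0.4 0
```

```text
cmd [5.49741e+02 2.17310e+01 1.10213e+02 1.57000e-01] meas [550.21  21.63 110.64] [ 3.1415e+00 -8.0000e-04  1.5670e-01] F [ 0.1  0.4 -1. ] T [ 0.02 -0.02 -0.02] w 35.05 t 16.95
```

Call:
carry_out(
  series=[
    [[0,0,-0.8,0,0,0,3.52],[0,0,-1.8,0,0,0,3.52],[0,0,-2.8,0,0,0,3.52],[0,0,-3.8,0,0,0,3.52],[0,0,-4.8,0,0,0,3.52]],
  ],
)

```text
clock: 17.37
eef_pos: [550.2, 21.7, 159.8]
tool_rot: [3.142, -0.001, 0.157]
force: [0.3, 0.7, -0.5]
width: 35.3
```

Call:
carry_out(
  series=[
    [[0,0,-1.0,0,0,0,3.52],[0,0,-1.8,0,0,0,3.52],[0,0,-2.2,0,0,0,3.52],[0,0,-2.2,0,0,0,3.52]],
  ],
)

```text
clock: 17.7
eef_pos: [550.6, 21.7, 181.5]
tool_rot: [3.141, -0.002, 0.157]
force: [0.4, -0.7, -0.7]
width: 35.5
```

```bash
python3 mv.py app 0 0 -7 0
python3 - <<'E'
from cell import *
import cv2
from h import *
import pickle
d=get_image("scene");pickle.dump(d,open(f"scene10.pkl","wb"))
s=read_state();e=s["eef_pos"];print(s["width"],s["force"],e,s["tool_rot"])
polys=[]
for dz,c in((0,(0,0,255)),(-5,(0,255,0))):
  for q in(-1,1):
    y0,y1=sorted((q*5.7,q*8.7)); polys.append((box(550.2,21.7,.157,-6,6,y0,y1,e[2]-65+dz),c))
overlay(d,polys,(260,165,310,215),12,"pics/o10.png")
a=cv2.resize(d["img"][185:235,260:310].astype(float)*2-60,None,fx=12,fy=12,interpolation=cv2.INTER_CUBIC).clip(0,255);cv2.imwrite("pics/o10b.png",a)
E
```

```text
cmd [5.49741e+02 2.17310e+01 1.80213e+02 1.57000e-01] meas [550.59  21.72 181.46] [ 3.1414e+00 -2.1000e-03  1.5690e-01] F [ 0.4 -0.7 -0.7] T [ 0.04 -0.03  0.01] w 35.47 t 17.7
35.41744818087227 [ 0.08208285 -0.4882205  -1.26482237] [550.10398471  21.67192593 180.68589241] [ 3.14154180e+00 -8.49454938e-04  1.56779982e-01][ WARN:0@0.766] global loadsave.cpp:1063 imwrite_ Unsupported depth image for selected encoder is fallbacked to CV_8U.
```

View pics/o10.png

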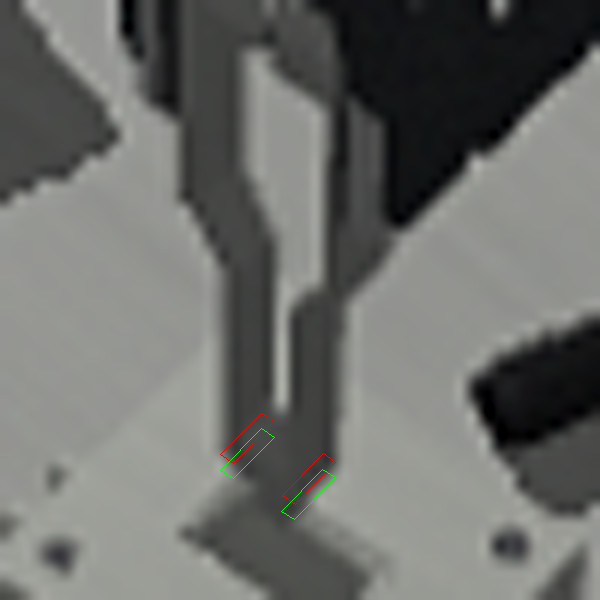

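View pics/o10b.png

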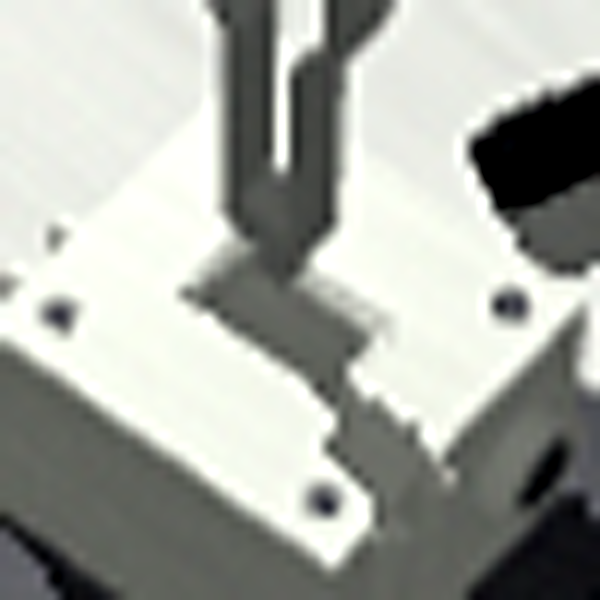

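Picture: the pin is held now. The gap between the blades is filled at crop (285,440) and the stem points down toward the slot mouth. Next I estimate the pin's foot height and plan the carry to the tray.

```bash
python3 - <<'E'
from h import *
d=load("scene10")
for z in range(104,134,4):
    P=np.array([[6,0,z],[-6,0,z],[3.5,3.5,z],[3.5,-3.5,z]])@Rz(.157).T+[550.1,21.7,0]
    print(z,np.round((pix(d,P)-[260,165]+.5)*12).tolist())
E
python3 mv.py to 513 219.5 180 0.157
```

```text
104 [[258.0, 515.0], [299.0, 473.0], [281.0, 516.0], [252.0, 497.0]]
108 [[258.0, 503.0], [299.0, 461.0], [281.0, 504.0], [252.0, 484.0]]
112 [[258.0, 491.0], [299.0, 449.0], [282.0, 492.0], [252.0, 472.0]]
116 [[258.0, 478.0], [299.0, 436.0], [282.0, 479.0], [252.0, 459.0]]
120 [[258.0, 466.0], [299.0, 424.0], [282.0, 467.0], [252.0, 447.0]]
124 [[258.0, 453.0], [300.0, 411.0], [282.0, 454.0], [252.0, 434.0]]
128 [[258.0, 440.0], [300.0, 398.0], [282.0, 442.0], [252.0, 422.0]]
132 [[258.0, 428.0], [300.0, 385.0], [282.0, 429.0], [252.0, 409.0]]
cmd [5.49741e+02 2.17310e+01 1.80213e+02 1.57000e-01] meas [550.1   21.67 180.69] [ 3.1415e+00 -8.0000e-04  1.5680e-01] F [ 0.1 -0.5 -1.3] T [ 0.01  0.01 -0.04] w 35.42 t 17.75
shift cm [ -0.537 -20.108   0.021] wz 0.0
```

Call:
carry_out(
  series=[
    [[0,-0.6,0,0,0,0,3.52],[-0.05,-1.8,0,0,0,0,3.52],[-0.1,-3.6,0,0,0,0,3.52],[-0.15,-5.6,0,0,0,0,3.52],[-0.2,-7.8,0,0,0,0,3.52]],
  ],
)

```text
clock: 18.17
eef_pos: [534.8, 99.8, 179.6]
tool_rot: [-3.141, 0.001, 0.156]
force: [-0.8, 0.3, -2.0]
width: 35.3
```

Call:
carry_out(
  series=[
    [[-0.05,-2.2,0,0,0,0,3.52],[-0.1,-4.4,0,0,0,0,3.52],[-0.15,-6.4,0,0,0,0,3.52],[-0.2,-8.2,0,0,0,0,3.52],[-0.25,-9.8,0,0,0,0,3.52]],
  ],
)

```text
clock: 18.58
eef_pos: [516.4, 197.7, 179.5]
tool_rot: [-3.141, 0.002, 0.159]
force: [-0.3, -0.8, -1.0]
width: 35.0
```

Call:
carry_out(
  series=[
    [[-0.05,-1.2,0,0,0,0,3.52],[-0.09,-2.0,0.3,0,0,0,3.52],[-0.09,-2.5,1,0,0,0,3.52],[-0.09,-2.5,2,0,0,0,3.52],[-0.09,-2.5,3,0,0,0,3.52]],
  ],
)

```text
clock: 19.0
eef_pos: [513.1, 218.6, 149.1]
tool_rot: [3.141, 0.0, 0.156]
force: [-0.6, -0.3, -1.7]
width: 35.4
```

Call:
carry_out(
  series=[
    [[0,0,1,0,0,0,3.52],[0,0,2,0,0,0,3.52],[0,0,2.6,0,0,0,3.52],[0,0,3.0,0,0,0,3.52],[0,0,3.0,0,0,0,3.52]],
  ],
)

```text
clock: 19.42
eef_pos: [512.7, 218.7, 119.1]
tool_rot: [3.141, 0.002, 0.156]
force: [0.2, 0.4, -1.0]
width: 35.7
```

```bash
python3 mv.py app -0.54 -20.1 6 0
python3 - <<'E'
from cell import *
import cv2
from h import *
import pickle
d=get_image("scene");pickle.dump(d,open(f"scene11.pkl","wb"))
s=read_state();e=s["eef_pos"];print(s["width"],s["force"],e,s["tool_rot"])
overlay(d,[],(310,150,410,310),4,"pics/o11.png")
overlay(d,[],(335,220,375,270),14,"pics/o11b.png")
P=np.array([e[0],e[1],e[2]-81]);print("foot px crop",(pix(d,P)-[335,220])*14, "overall",pix(d,P))
E
```

```text
cmd [5.12980e+02 2.19415e+02 1.20213e+02 1.57000e-01] meas [512.71 218.69 119.11] [3.141e+00 1.700e-03 1.561e-01] F [ 0.2  0.4 -1. ] T [-0.02 -0.01  0.04] w 35.71 t 19.42
35.01894146774844 [-0.10811963  0.86967444 -0.99215443] [513.05920344 218.98074532 119.7800739 ] [3.14130670e+00 7.40815827e-04 1.56311340e-01]
foot px crop [[294.02408309 681.73239922]] overall [[356.00172022 268.69517137]]
```

View pics/o11.png

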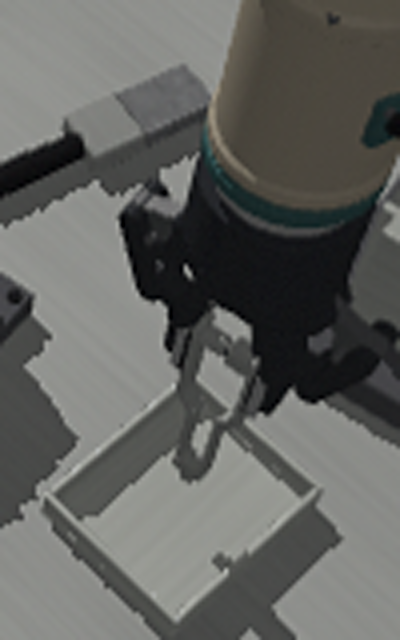

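View pics/o11b.png

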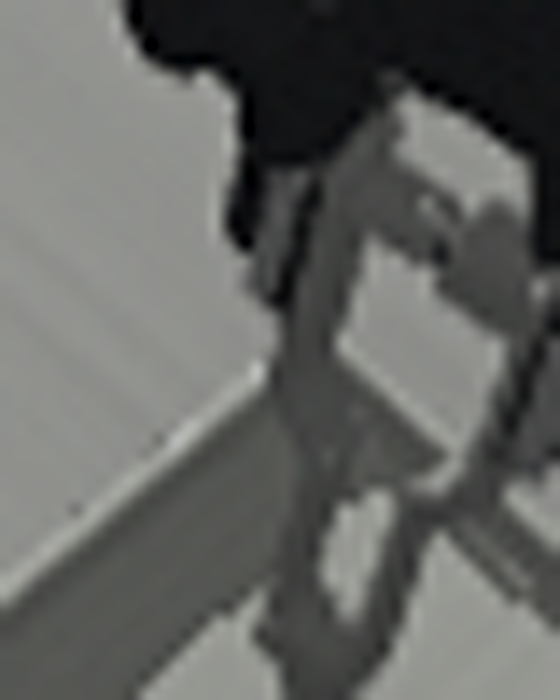

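The pin is still between the blades (crop 190,465), above the middle of the tray. I'll lower it.

Call:
carry_out(
  series=[
    [[0,0,0.6,0,0,0,3.52],[0,0,1.2,0,0,0,3.52],[0,0,1.8,0,0,0,3.52],[0,0,2.3,0,0,0,3.52],[0,0,2.6,0,0,0,3.52]],
  ],
)

```text
clock: 19.88
eef_pos: [512.8, 219.2, 93.4]
tool_rot: [3.141, 0.001, 0.157]
force: [-0.1, 0.1, -1.3]
width: 35.6
```

Call:
carry_out(
  series=[
    [[0,0,0.1,0,0,0,3.52],[0,0,0.2,0,0,0,3.52],[0,0,0.3,0,0,0,3.52],[0,0,0.4,0,0,0,3.52]],
  ],
)

```text
clock: 20.22
eef_pos: [513.4, 219.4, 90.3]
tool_rot: [-3.142, -0.0, 0.157]
force: [-0.7, 0.6, -0.6]
width: 35.2
```

```bash
python3 mv.py app 0 0 3 0
python3 - <<'E'
from cell import *
import cv2
from h import *
import pickle
d=get_image("scene");pickle.dump(d,open(f"scene12.pkl","wb"))
s=read_state();e=s["eef_pos"];print(s["width"],s["force"],e)
overlay(d,[],(325,220,385,290),9,"pics/o12.png")
for z in(4,10,16): print(z,(pix(d,[e[0],e[1],z])-[325,220]+.5)*9)
E
```

```text
cmd [5.12980e+02 2.19415e+02 9.02130e+01 1.57000e-01] meas [513.38 219.39  90.33] [-3.1415e+00 -5.0000e-04  1.5680e-01] F [-0.7  0.6 -0.6] T [ 0.02 -0.    0.  ] w 35.24 t 20.22
35.553578690754904 [ 0.87522439  0.69613083 -2.4951067 ] [513.22243841 219.36073173  90.17887205]
4 [[263.9937616  506.45741415]]
10 [[267.39961154 495.98154674]]
16 [[270.84020009 485.39935608]]
```

View pics/o12.png

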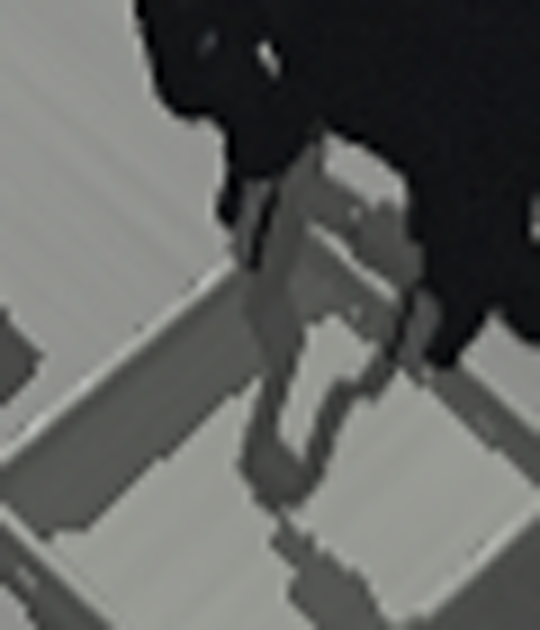

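The foot is nearly at the floor; its shadow starts at crop (275,525). I'll lower in 1 mm steps until the force rises.

Call:
carry_out(
  series=[
    [[0,0,0.1,0,0,0,3.52],[0,0,0.2,0,0,0,3.52],[0,0,0.2,0,0,0,3.52]],
  ],
)

```text
clock: 20.52
eef_pos: [513.1, 219.3, 88.1]
tool_rot: [3.142, 0.0, 0.157]
force: [-0.6, 0.1, -2.3]
width: 35.4
```

Call:
carry_out(
  series=[
    [[0,0,0.1,0,0,0,3.52],[0,0,0.1,0,0,0,3.52]],
  ],
)

```text
clock: 20.68
eef_pos: [513.1, 219.3, 87.1]
tool_rot: [3.142, 0.0, 0.157]
force: [0.7, 0.0, -2.1]
width: 35.5
```

Call:
carry_out(
  series=[
    [[0,0,0.1,0,0,0,3.52],[0,0,0.1,0,0,0,3.52]],
  ],
)

```text
clock: 20.85
eef_pos: [513.1, 219.3, 86.1]
tool_rot: [3.142, 0.0, 0.157]
force: [0.5, -0.0, -1.2]
width: 35.3
```

```bash
python3 mv.py app 0 0 0.4 0
```

```text
cmd [5.12980e+02 2.19415e+02 8.62130e+01 1.57000e-01] meas [513.08 219.3   86.09] [3.1415e+00 2.0000e-04 1.5680e-01] F [ 0.5 -0.  -1.2] T [ 0.01  0.05 -0.03] w 35.3 t 20.85
```

Call:
carry_out(
  series=[
    [[0,0,0.1,0,0,0,3.52],[0,0,0.1,0,0,0,3.52]],
  ],
)

```text
clock: 21.02
eef_pos: [513.1, 219.3, 85.1]
tool_rot: [3.142, 0.0, 0.157]
force: [-0.3, -0.0, -1.5]
width: 35.4
```

Call:
carry_out(
  series=[
    [[0,0,0.1,0,0,0,3.52],[0,0,0.1,0,0,0,3.52]],
  ],
)

```text
clock: 21.18
eef_pos: [513.1, 219.3, 84.1]
tool_rot: [3.142, 0.0, 0.157]
force: [-0.4, 0.2, -1.5]
width: 35.2
```

Call:
carry_out(
  series=[
    [[0,0,0.1,0,0,0,3.52],[0,0,0.1,0,0,0,3.52]],
  ],
)

```text
clock: 21.35
eef_pos: [513.3, 219.4, 83.4]
tool_rot: [-3.142, -0.0, 0.157]
force: [-0.4, 0.4, -0.7]
width: 35.2
```

```bash
python3 mv.py app 0 0 0.3 0
```

```text
cmd [5.12980e+02 2.19415e+02 8.32130e+01 1.57000e-01] meas [513.32 219.4   83.38] [-3.1415e+00 -3.0000e-04  1.5680e-01] F [-0.4  0.4 -0.7] T [0.01 0.14 0.  ] w 35.2 t 21.35
```

Call:
carry_out(
  series=[
    [[0,0,0.05,0,0,0,3.52],[0,0,0.05,0,0,0,3.52]],
  ],
)

```text
clock: 21.52
eef_pos: [513.5, 219.4, 83.2]
tool_rot: [-3.141, -0.001, 0.157]
force: [-0.2, -0.6, 4.0]
width: 35.1
```

```bash
python3 mv.py app 0 0 0.05 0
python3 - <<'E'
from cell import *
import cv2
from h import *
import pickle
d=get_image("scene");pickle.dump(d,open(f"scene13.pkl","wb"))
s=read_state();e=s["eef_pos"];print(s["width"],s["force"],s["torque"],e)
overlay(d,[],(325,220,385,290),9,"pics/o13.png")
E
```

```text
cmd [5.12980e+02 2.19415e+02 8.27130e+01 1.57000e-01] meas [513.48 219.45  83.18] [-3.1414e+00 -7.0000e-04  1.5670e-01] F [-0.2 -0.6  4. ] T [-0.05  0.13 -0.02] w 35.1 t 21.52
35.421567014414244 [-0.80294647 -0.09925932  4.70834719] [-0.08359323  0.16078544 -0.01547047] [513.47842047 219.44322935  83.172594  ]
```

View pics/o13.png

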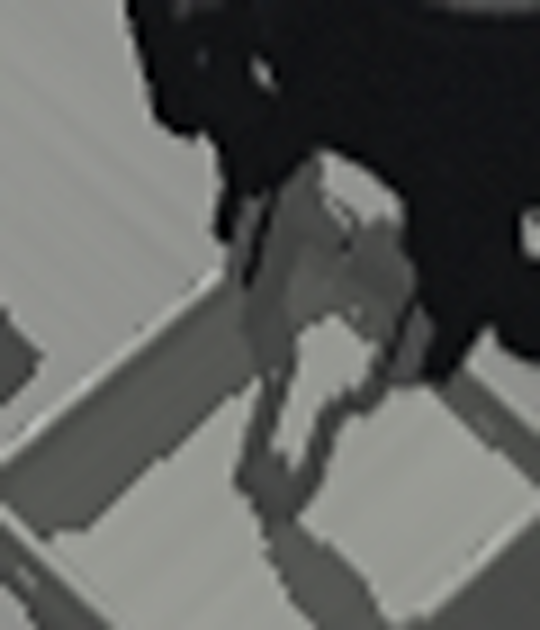

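The wrist reads +4.7 N, so the pin is on the floor. I'll unload slightly, open to 43 mm slowly and raise.

Call:
carry_out(
  series=[
    [[0,0,-0.04,0,0,0,3.54],[0,0,-0.04,0,0,0,3.58],[0,0,-0.04,0,0,0,3.65],[0,0,-0.04,0,0,0,3.8],[0,0,-0.04,0,0,0,4.0]],
  ],
)

```text
clock: 21.98
eef_pos: [513.0, 219.2, 82.8]
tool_rot: [3.141, 0.001, 0.157]
force: [-0.4, 0.3, -1.3]
width: 39.7
```

Call:
carry_out(
  series=[
    [[0,0,0,0,0,0,4.2],[0,0,0,0,0,0,4.3],[0,0,0,0,0,0,4.3],[0,0,-0.3,0,0,0,4.3],[0,0,-0.8,0,0,0,4.3]],
  ],
)

```text
clock: 22.4
eef_pos: [512.8, 219.2, 91.0]
tool_rot: [3.141, 0.001, 0.157]
force: [-0.0, 0.5, -1.0]
width: 43.0
```

Call:
carry_out(
  series=[
    [[0,0,-0.7,0,0,0,4.3],[0,0,-1.7,0,0,0,4.3],[0,0,-3,0,0,0,4.3],[0,0,-4.5,0,0,0,4.3],[0,0,-6,0,0,0,4.3]],
  ],
)

```text
clock: 22.82
eef_pos: [513.3, 219.4, 152.8]
tool_rot: [-3.141, -0.001, 0.157]
force: [0.9, -0.1, -0.8]
width: 43.0
```

```bash
python3 mv.py app 0 0 -6.84 0
python3 - <<'E'
from cell import *
import cv2
from h import *
import pickle
d=get_image("scene");pickle.dump(d,open(f"scene14.pkl","wb"))
s=read_state();e=s["eef_pos"];print(s["width"],s["force"],s["torque"],e)
overlay(d,[],(310,180,400,310),5.5,"pics/o14.png")
E
```

```text
cmd [5.12980e+02 2.19415e+02 1.51113e+02 1.57000e-01] meas [513.28 219.37 152.76] [-3.1414e+00 -7.0000e-04  1.5680e-01] F [ 0.9 -0.1 -0.8] T [0.05 0.04 0.03] w 43.02 t 22.82
43.03364051438698 [-0.31328951 -0.02043262  1.09184248] [ 0.00751592 -0.05851799  0.02010651] [515.24208363 220.19686686 155.63480828]
```

View pics/o14.png

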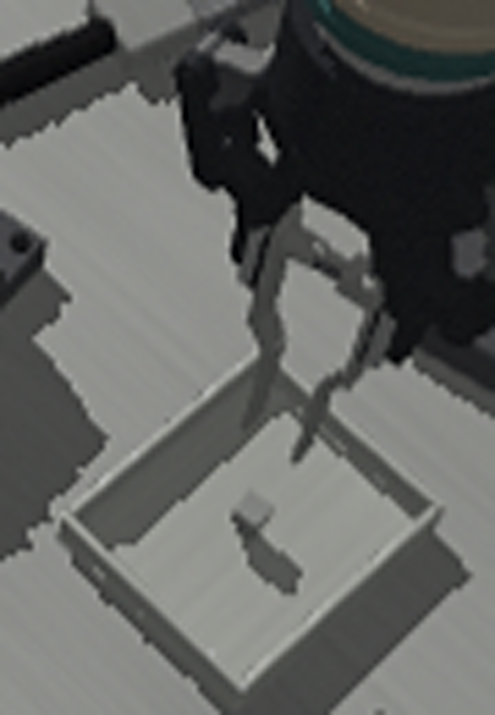

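The pin stands in the tray at crop (255,515) and the tongs are clear. I'll carry them back to the stand.

```bash
python3 mv.py to 476.0 -226 190 -0.124
```

```text
cmd [5.12980e+02 2.19415e+02 1.51113e+02 1.57000e-01] meas [515.24 220.2  155.63] [-3.1399 -0.0058  0.1566] F [-0.3 -0.   1.1] T [ 0.01 -0.06  0.02] w 43.03 t 22.87
shift cm [-10.617  43.415  -3.889] wz 0.281
```

Call:
carry_out(
  series=[
    [[0,0,-1.5,0,0,0,4.3],[0,1.0,-2.8,0,0,0,4.3],[0.05,3.5,-3.9,0,0,0,4.3],[0.1,6.5,-3.9,0,0,0.02,4.3],[0.15,10,-3.9,0,0,0.05,4.3]],
  ],
)

```text
clock: 23.28
eef_pos: [530.8, 121.8, 191.5]
tool_rot: [-3.14, -0.003, 0.109]
force: [1.3, 0.1, -1.2]
width: 42.9
```

```bash
python3 mv.py app 0.15 10 -3.9 0.05 to 476.0 -226 190 -0.124
```

```text
cmd [5.30097e+02 1.20879e+02 1.90113e+02 1.07000e-01] meas [530.85 121.77 191.49] [-3.140e+00 -2.900e-03  1.094e-01] F [ 1.3  0.1 -1.2] T [-0.06 -0.02 -0.02] w 42.93 t 23.28
shift cm [-9.0830e+00  3.3912e+01  1.1000e-02] wz 0.231
```

Call:
carry_out(
  series=[
    [[-0.9,3.4,0,0,0,0.04,4.3],[-1.8,6.8,0,0,0,0.09,4.3],[-2.7,10.2,0,0,0,0.14,4.3],[-3.6,13.6,0,0,0,0.19,4.3],[-4.5,17,0,0,0,0.231,4.3]],
  ],
)

```text
clock: 23.7
eef_pos: [503.3, -54.6, 190.7]
tool_rot: [-3.141, -0.001, -0.127]
force: [0.9, -0.1, -1.3]
width: 43.3
```

```bash
python3 mv.py app -4.5 17 0 0.231 to 476.0 -226 190 -0.124
```

```text
cmd [ 5.03510e+02 -5.29540e+01  1.90113e+02 -1.24000e-01] meas [503.27 -54.62 190.66] [-3.1415e+00 -1.0000e-03 -1.2650e-01] F [ 0.9 -0.1 -1.3] T [-0.05 -0.02 -0.  ] w 43.28 t 23.7
shift cm [-5.9000e-01  1.7512e+01  1.1000e-02] wz 0.0
```

Call:
carry_out(
  series=[
    [[-0.1,3.4,0,0,0,0,4.3],[-0.2,6.8,0,0,0,0,4.3],[-0.35,10.2,0,0,0,0,4.3],[-0.45,13,0,0,0,0,4.3],[-0.55,15.5,0,0,0,0,4.3]],
  ],
)

```text
clock: 24.12
eef_pos: [478.3, -208.7, 190.7]
tool_rot: [3.141, -0.001, -0.126]
force: [1.1, 0.2, 0.1]
width: 42.9
```

Call:
carry_out(
  series=[
    [[-0.04,1.2,0,0,0,0,4.3],[-0.04,2.0,0.3,0,0,0,4.3],[-0.04,2.0,0.8,0,0,0,4.3],[-0.04,2.0,0.8,0,0,0,4.3],[-0.04,2.0,0.8,0,0,0,4.3]],
  ],
)

```text
clock: 24.53
eef_pos: [476.3, -223.6, 181.5]
tool_rot: [-3.14, 0.001, -0.121]
force: [0.2, -0.1, -0.1]
width: 43.2
```

```bash
python3 mv.py app -0.59 17.5 0.8 0
python3 - <<'E'
from cell import *
import cv2
from h import *
import pickle
d=get_image("scene");pickle.dump(d,open(f"scene15.pkl","wb"))
s=read_state();e=s["eef_pos"];print(s["width"],s["force"],e,s["tool_rot"])
G=(0,255,0);R=(0,0,255);st=(476,-227,-.124)
polys=[(box(*st,-8,8,-16,16,53),G),(box(*st,-12,12,-20,20,57),(255,0,0)),(box(*st,-30,30,-40,40,57),G)]
for q in(-1,1):
    y0,y1=sorted((q*9.5,q*12.5)); polys.append((box(e[0],e[1],-.124,-6,6,y0,y1,e[2]-65.5),R))
overlay(d,polys,(205,70,285,165),7.5,"pics/o15.png");overlay(d,[],(205,70,285,165),7.5,"pics/o15b.png")
E
```

```text
cmd [ 4.76011e+02 -2.25881e+02  1.82113e+02 -1.24000e-01] meas [ 476.31 -223.6   181.54] [-3.1399e+00  1.2000e-03 -1.2150e-01] F [ 0.2 -0.1 -0.1] T [ 0.01 -0.    0.  ] w 43.19 t 24.53
42.83590425945047 [ 0.3597711  -0.11601553 -1.39696746] [ 476.53226814 -223.77925719  181.80731992] [-3.14029478e+00  6.36402758e-04 -1.21310132e-01]
```

View pics/o15.png

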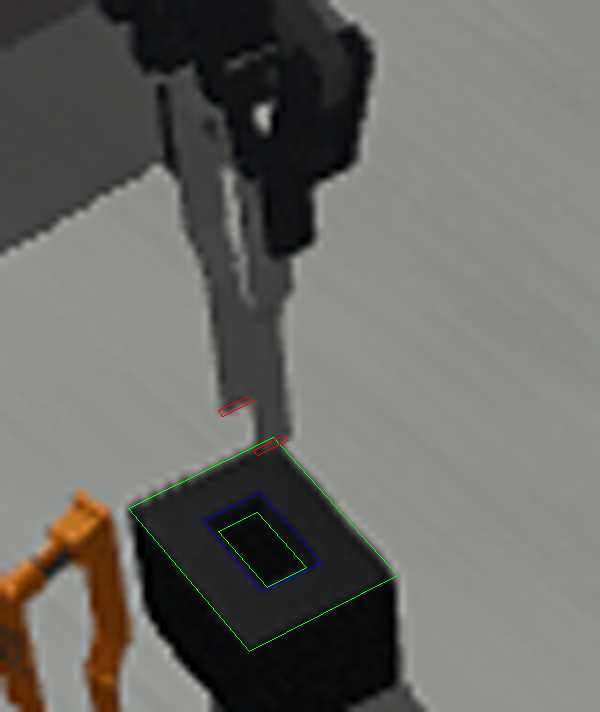

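View pics/o15b.png

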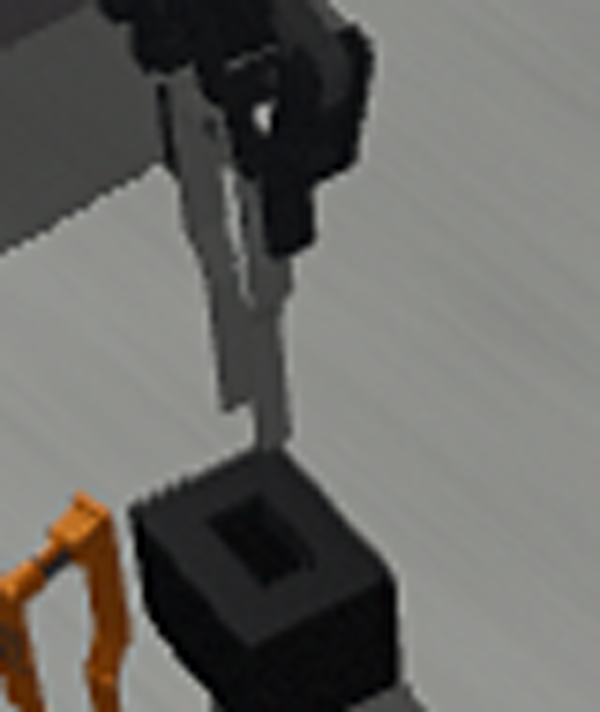

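Blade tips and well line up with the prediction. I'll settle at (475.8,-227) and descend to tips just above the mouth.

Call:
carry_out(
  series=[
    [[0,0.1,1,0,0,0,4.3],[0,0.1,2.5,0,0,0,4.3],[0,0.1,4,0,0,0,4.3],[0,0.1,5,0,0,0,4.3],[0,0.1,5,0,0,0,4.3]],
  ],
)

```text
clock: 25.0
eef_pos: [474.6, -225.5, 129.8]
tool_rot: [-3.14, 0.004, -0.123]
force: [-0.2, -0.7, -0.5]
width: 43.1
```

Call:
carry_out(
  series=[
    [[0,0,0,0,0,0,4.3],[0,0,0,0,0,0,4.3],[0,0,0,0,0,0,4.3]],
  ],
)

```text
clock: 25.25
eef_pos: [476.6, -227.2, 132.8]
tool_rot: [3.141, -0.002, -0.124]
force: [-0.1, 0.3, -0.5]
width: 43.0
```

```bash
python3 mv.py app 0 0.1 5 0
python3 - <<'E'
from cell import *
import cv2
from h import *
import pickle
d=get_image("scene");pickle.dump(d,open(f"scene16.pkl","wb"))
s=read_state();e=s["eef_pos"];print(s["width"],s["force"],e,s["tool_rot"])
G=(0,255,0);R=(0,0,255);st=(475.5,-227.7,-.124)
polys=[(box(*st,-8,8,-16,16,53),G),(box(*st,-30,30,-40,40,57),G)]
for q in(-1,1):
    y0,y1=sorted((q*9.5,q*12.5)); polys.append((box(e[0],e[1],-.124,-6,6,y0,y1,e[2]-65.5),R))
overlay(d,polys,(205,70,285,165),7.5,"pics/o16.png")
E
```

```text
cmd [ 4.75887e+02 -2.26873e+02  1.32113e+02 -1.24000e-01] meas [ 476.64 -227.17  132.82] [ 3.1412e+00 -1.6000e-03 -1.2410e-01] F [-0.1  0.3 -0.5] T [ 0.05  0.09 -0.03] w 43.04 t 25.25
42.77556954546636 [-0.31469197  0.58006644 -0.69127804] [ 476.59352244 -227.17897762  132.87031845] [ 3.14118318e+00 -1.59179985e-03 -1.24193672e-01]
```

View pics/o16.png

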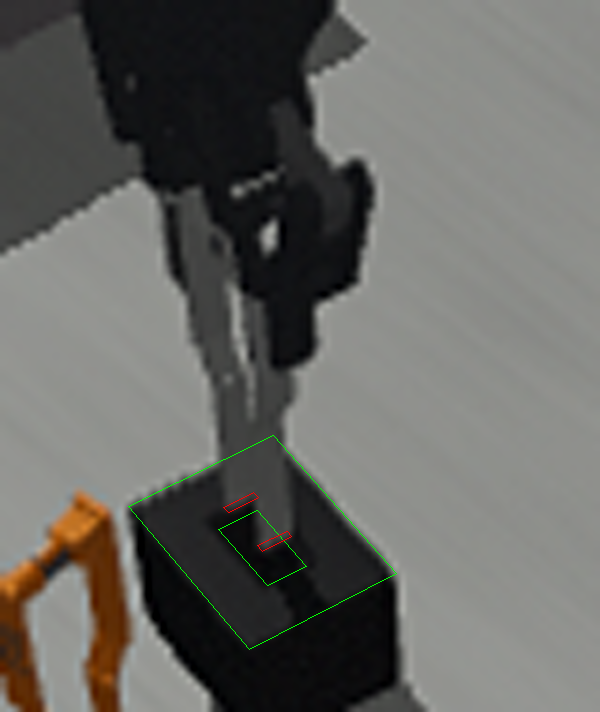

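The blades are right above the well. I'll descend gently.

Call:
carry_out(
  series=[
    [[0,0,0.4,0,0,0,4.3],[0,0,0.8,0,0,0,4.3],[0,0,1.2,0,0,0,4.3],[0,0,1.6,0,0,0,4.3],[0,0,1.8,0,0,0,4.3]],
  ],
)

```text
clock: 25.72
eef_pos: [475.6, -226.8, 113.4]
tool_rot: [-3.141, 0.001, -0.124]
force: [0.0, -0.5, -0.8]
width: 42.9
```

Call:
carry_out(
  series=[
    [[0,0,0.5,0,0,0,4.3],[0,0,1,0,0,0,4.3],[0,0,1.5,0,0,0,4.3],[0,0,2.0,0,0,0,4.3],[0,0,2,0,0,0,4.3]],
  ],
)

```text
clock: 26.13
eef_pos: [475.3, -226.6, 93.0]
tool_rot: [-3.141, 0.002, -0.124]
force: [-0.2, -0.7, -1.2]
width: 43.3
```

```bash
python3 mv.py app 0 0 3.8 0
```

```text
cmd [ 4.75887e+02 -2.26873e+02  9.41130e+01 -1.24000e-01] meas [ 475.27 -226.58   92.95] [-3.141e+00  1.900e-03 -1.241e-01] F [-0.2 -0.7 -1.2] T [-0.03 -0.01 -0.05] w 43.31 t 26.13
```

Call:
carry_out(
  series=[
    [[0,0,0.4,0,0,0,4.3],[0,0,0.8,0,0,0,4.3],[0,0,1.2,0,0,0,4.3],[0,0,1.4,0,0,0,4.3],[0,0,1.4,0,0,0,4.3]],
  ],
)

```text
clock: 26.55
eef_pos: [475.6, -226.8, 79.6]
tool_rot: [-3.141, 0.001, -0.124]
force: [-0.0, 1.3, -0.7]
width: 43.2
```

Call:
carry_out(
  series=[
    [[0,0,0.1,0,0,0,4.3],[0,0,0.15,0,0,0,4.3],[0,0,0.15,0,0,0,4.3]],
  ],
)

```text
clock: 26.8
eef_pos: [476.0, -226.9, 78.6]
tool_rot: [3.142, -0.0, -0.124]
force: [0.4, 0.3, -0.7]
width: 43.1
```

```bash
python3 mv.py app 0 0 1.55 0
```

```text
cmd [ 4.75887e+02 -2.26873e+02  7.86130e+01 -1.24000e-01] meas [ 476.03 -226.94   78.64] [ 3.1416e+00 -1.0000e-04 -1.2420e-01] F [ 0.4  0.3 -0.7] T [-0.04 -0.06 -0.03] w 43.07 t 26.8
```

Call:
carry_out(
  series=[
    [[0,0,0.05,0,0,0,4.3],[0,0,0.1,0,0,0,4.3],[0,0,0.1,0,0,0,4.3]],
  ],
)

```text
clock: 27.05
eef_pos: [476.0, -226.9, 77.6]
tool_rot: [-3.142, -0.0, -0.124]
force: [-0.0, 0.4, -0.7]
width: 42.7
```

Call:
carry_out(
  series=[
    [[0,0,0.05,0,0,0,4.3],[0,0,0.1,0,0,0,4.3],[0,0,0.1,0,0,0,4.3]],
  ],
)

```text
clock: 27.3
eef_pos: [475.9, -226.9, 76.5]
tool_rot: [-3.142, 0.0, -0.124]
force: [0.5, 0.2, -1.8]
width: 42.9
```

```bash
python3 mv.py app 0 0 0.2 0
```

```text
cmd [ 4.75887e+02 -2.26873e+02  7.66130e+01 -1.24000e-01] meas [ 475.93 -226.92   76.55] [-3.1416e+00  1.0000e-04 -1.2430e-01] F [ 0.5  0.2 -1.8] T [-0.02  0.02 -0.01] w 42.85 t 27.3
```

Call:
carry_out(
  series=[
    [[0,0,0.05,0,0,0,4.3],[0,0,0.1,0,0,0,4.3],[0,0,0.1,0,0,0,4.3]],
  ],
)

```text
clock: 27.55
eef_pos: [476.0, -226.9, 75.6]
tool_rot: [-3.142, -0.0, -0.124]
force: [-0.1, -0.1, -0.6]
width: 43.4
```

Call:
carry_out(
  series=[
    [[0,0,0.05,0,0,0,4.3],[0,0,0.1,0,0,0,4.3],[0,0,0.1,0,0,0,4.3]],
  ],
)

```text
clock: 27.8
eef_pos: [476.7, -227.1, 75.3]
tool_rot: [3.141, -0.002, -0.124]
force: [-0.5, 1.1, 4.9]
width: 43.3
```

```bash
python3 mv.py app 0 0 0.2 0
```

```text
cmd [ 4.75887e+02 -2.26873e+02  7.46130e+01 -1.24000e-01] meas [ 476.7  -227.15   75.31] [ 3.1413e+00 -1.6000e-03 -1.2430e-01] F [-0.5  1.1  4.9] T [0.11 0.05 0.07] w 43.27 t 27.8
```

The tips rest on the well floor: +4.9 N at TCP 75.3, the same height as at the first grasp. I'll unload, open and withdraw.

Call:
carry_out(
  series=[
    [[0,0,-0.07,0,0,0,4.4],[0,0,-0.07,0,0,0,4.6],[0,0,-0.07,0,0,0,4.9],[0,0,-0.07,0,0,0,5.5],[0,0,-0.07,0,0,0,6.2]],
  ],
)

```text
clock: 28.22
eef_pos: [475.9, -226.9, 75.2]
tool_rot: [-3.142, 0.0, -0.124]
force: [-0.2, -0.4, -0.2]
width: 61.7
```

Call:
carry_out(
  series=[
    [[0,0,0,0,0,0,6.5],[0,0,0,0,0,0,6.5],[0,0,-0.5,0,0,0,6.5],[0,0,-1.5,0,0,0,6.5],[0,0,-2.5,0,0,0,6.5]],
  ],
)

```text
clock: 28.63
eef_pos: [475.8, -226.9, 101.1]
tool_rot: [-3.141, 0.0, -0.124]
force: [-0.3, -0.1, 0.3]
width: 64.7
```

Call:
carry_out(
  series=[
    [[0,0,-1.5,0,0,0,6.5],[0,0,-3.5,0,0,0,6.5],[0,0,-6,0,0,0,6.5],[0,0,-9,0,0,0,6.5],[0,0,-12,0,0,0,6.5]],
  ],
)

```text
clock: 29.05
eef_pos: [475.6, -226.9, 222.6]
tool_rot: [3.141, -0.0, -0.124]
force: [0.8, 0.4, 0.5]
width: 65.2
```

```bash
python3 mv.py app 0 0 -14.57 0
python3 - <<'E'
from cell import *
import cv2
from h import *
import pickle
for n in("scene","top"):
    d=get_image(n);pickle.dump(d,open(f"{n}17.pkl","wb"));cv2.imwrite(f"pics/{n}17.png",d["img"])
d=load("scene17")
overlay(d,[(box(476,-227,-.124,-7,7,-23,23,144),(0,0,255))],(205,70,385,290),2.7,"pics/o17.png")
E
```

```text
cmd [ 4.75887e+02 -2.26873e+02  2.20313e+02 -1.24000e-01] meas [ 475.65 -226.86  222.65] [ 3.1414e+00 -4.0000e-04 -1.2440e-01] F [0.8 0.4 0.5] T [-0.03 -0.04 -0.01] w 65.2 t 29.05
```

View pics/o17.png

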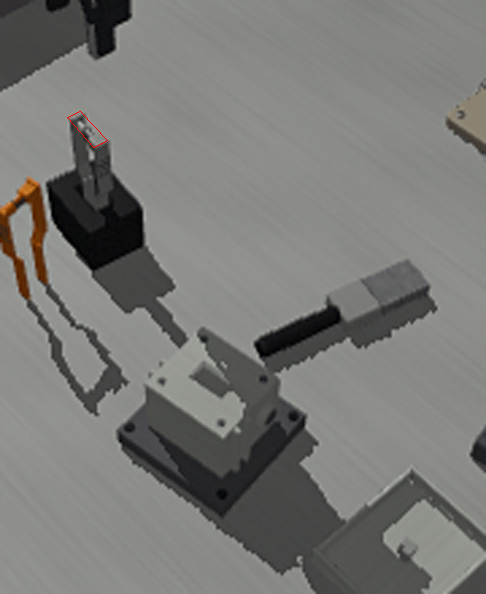

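View pics/top17.png

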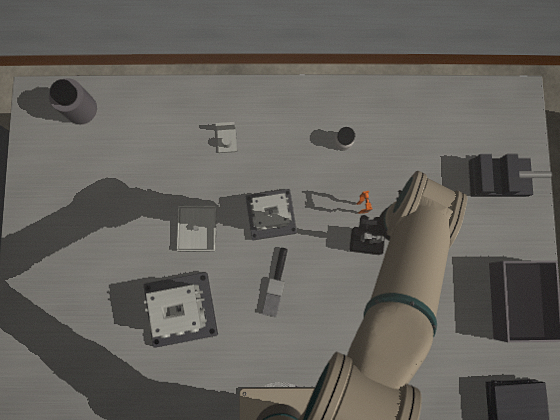

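The tongs stand upright in the well: the red overlay of their top at z=144 coincides with the image at crop (88,128). The pin stands in the tray at crop (407,548). The brush, bracket and jar are unmoved. I'll let the arm settle and hand in.

Call:
carry_out(
  series=[
    [[0,0,0,0,0,0,6.5],[0,0,0,0,0,0,6.5],[0,0,0,0,0,0,6.5],[0,0,0,0,0,0,6.5]],
  ],
)

```text
clock: 29.48
eef_pos: [475.2, -226.6, 219.3]
tool_rot: [-3.141, 0.002, -0.124]
force: [0.2, 0.8, 0.2]
width: 65.0
```

```bash
python3 - <<'E'
from cell import *
from h import *
d=load("scene17");C=cloud(d);L=C-[513,219.5,0]
m=(abs(L[...,0])<50)&(abs(L[...,1])<40)&(C[...,2]>13)&(C[...,2]<40)
print("pin pts",m.sum(),C[m].mean(0) if m.any() else None)
print(finish_job())
E
```

```text
pin pts 42 [514.6459233  221.14926013  25.22636934]
the job is handed in; nothing more can be done
None
```

I drew the pin from the slot with the tongs and set it down standing near the middle of the tray. I then stood the tongs back in their stand and handed the job in at about 29.5 s. `finish_job()` reports no verdict.

- **Gripping:** It took three pulls. The first two grips slipped, at 35.6 and 35.3 mm commanded opening. The third, at 35.2 mm, drew the pin out with about 5 N at the wrist. Jaw force is not measured, so I kept it under the 16 N limit only by tightening in steps of a few tenths of a millimetre or less.
- **Setting down:** I let go only after the wrist showed about +4.7 N from the tray floor.
- **Last checks:**
  - In the last scene picture the tongs are upright in the well, with their top on the predicted outline. Their tips met the well floor at the same TCP height as at the first grasp (75.3 against 75.4 mm).
  - The pin stands at about (515, 221) mm against a tray centre of about (513, 219.5), clear of the tongs.
  - By eye, the brush, bracket and jar look unmoved.
- **Disagreements:**
  - The finger ends appeared 25 to 40 mm higher in the images than the stated TCP, so I chose a grasp height that suited either reading.
  - The two cameras differed by about 2 mm on the block, and I used the scene camera.
  - The tongs appeared to have slipped 2 to 3 mm in the hand during the pulls, though the stand floor showed no net slip.

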